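Clear the bond-test clamps and palletise the blocks

ROBOT

A 6-joint arm with a two-finger parallel gripper is mounted at the origin on the work surface. World frame = base frame: x ahead of the robot, y to its left, z up, the work surface at z = 0. Lengths are in m, angles in rad, forces in N, time in s.
With the tool pointing down it reaches from about 0.325 to 1 m from the base axis. Payload 5.1 kg.
Tool frame: the origin (TCP) lies between the finger pads; the fingertips stand 25 mm ahead of it and the grasp point (between the pads) lies 6 mm ahead of it; z points along the fingers, y is the line along which they close (so a half turn about z gives the same grasp; the last joint's range is limited). The gripper opens to 85 mm and grips with 20 to 120 N. Pads are 22 mm wide; open, the fingers measure 114 mm over their backs; the gripper's body (76 mm by 85 mm) begins 54 mm behind the grasp point. The pads swing forward as they close: fully open they stand 13 mm farther back than shut.
Start: joints at [1.222, 0.124, 1.65, -0, 1.367, -0.083], TCP at [0.171, 0.627, 0.256] pointing down, gripper open.
Joint ranges: [-2.61, 2.61], [-1.02, 2.33], [0.03, 2.71], [-1.35, 4.49], [0.32, 2.68], [-2.91, 2.91]. Speed limits (rad/s): [2.57, 2.57, 3.14, 3.14, 3.14, 3.14].

INTERFACE

Orientations are given as a unit quaternion [x, y, z, w].
In Python, from cell import * gives the robot as it stands. The module is installed in compiled form; this text tells all that it offers.
- The arm moves only by the tool jog_arm, never from a script. Its argument "moves" is a list of rows, each an object of numbers: "dx", "dy", "dz": the shift along the tool's x, y, z in cm; "spin": the turn about the tool's z in degrees. In form: [{"dx": .., "dy": .., "dz": .., "spin": ..}, ...]. A call has 1 to 12 rows; each row is the pose to reach, as a shift and turn from the pose commanded when the call began, along the tool's axes at that moment; what a row does not reach only later rows make up. A row lasts 1/12 s, in which the tool goes at most 41.7 mm and 7.16 degrees, less where a joint would pass 70% of its speed; a pose out of reach is approached as far as the arm can. A call with a gripper value outside its range is refused whole. "hand" is the closure in counts, from 0 (fully open) to 255 (shut), set as the call begins (left out, the last holds). The fingers move at their own pace and stop on an object; "force" is the grip in N (left out, the last holds). Time passes only in rows, so rows that repeat a pose let the fingers close. It gives the time, the measured TCP pose, the force, the opening and the grip force at its end, in the units of the state.
- state(): the state, without advancing time (a new reading comes with each control period).
- snapshot(name): name is "scene" or "top" or "wrist"; returns the picture (400x640x3 uint8, red, green, blue); there is no depth.
- calibration(name): a dict with "K" (3x3 intrinsics, pixels), "world_to_cam" (4x4, takes a point from world to camera coordinates); the wrist camera has in their place "hand_eye" (4x4, takes a point from camera to tool coordinates, whose origin is the TCP and whose axes are the flange's). Camera axes: x right, y down, z forward; pixel columns grow to the right and rows downward; lengths in m; the calibration is good to about 2 mm. A picture is of the moment at which its call begins: read the wrist's pose just before it. calibration takes no time and is no camera call.
- hand_in(): hands the job in; it is judged then, once.
Trained networks look in the newest picture that a camera, given by its name, has taken for a name from the list of things; names that differ only in an ending like _2 or _b are one class to them, and where a whole thing is asked for, a point or a joint stands for the part that bears it (a point fixed in the world has none). Each returns a list of dicts, best first, with "p" (0 to 1); they miss things now and then, are a little off and sometimes report something else, mostly with a low value. They report only what shows in the picture. A call takes as long as a camera call. They do not tell look-alikes from the thing itself.
- outline_of(camera, thing): "pixels" (400x640 bool, what is visible of it) and "position" ([column, row] in pixels, amid what is visible of it).
The state is a dict: "clock": time; "joint_positions": joint angles; "joint_velocities": joint speeds; "joint_torque": joint torques, N m; "tool_pos": TCP position; "orientation": TCP orientation; "force": force on the tool from outside, world axes, zero at the start; "moment": the same for the moment, N m; "width": opening from 0.0 (shut) to 1.0 (fully open); "finger_force": force on a finger pad.
Only numpy, scipy, OpenCV 4.12 (cv2) and the standard library are available. Lean on these libraries where they do the work, as an engineer would, in place of code of your own. Each camera call takes 0.05 s, during which the arm holds its last target. There are 200 camera calls.

TASK

The bond tests are finished: first carry the tall gauge stand off the pallet slab, upright, and stand it in the middle of its rubber mat. Free the two concrete blocks wedged in the bench clamps by holding each by its steel lug and rocking it from side to side until both of its jaws have been pushed back, then draw it out; do not prise at the jaws with the gripper. Lay these two and every other concrete block standing on the bench on the pallet slab in the interlocking layer drawn there, one block in each outline (any free one), upright and square on its lines; set them down gently and leave the other things on the bench where they are.

Things in the scene. Friction and masses are not known exactly. Their poses are not given: they have to be found in the camera images.
- wedged_a: grey concrete block 90 (x) x 60 (y) x 55 mm high (0.45-0.7 kg); on top a steel plate 40 x 40 x 8 mm and an upright square steel lug 24 x 24 mm, 63 to 105 mm above the origin, to grip. Origin: centre of the underside, z up; same either way round. At the start it is wedged in clamp_a, its x along the clamp's x, its underside on the rail 24 mm above the clamp's origin.
- wedged_b: grey concrete block 90 (x) x 60 (y) x 55 mm high (0.45-0.7 kg); on top a steel plate 40 x 40 x 8 mm and an upright square steel lug 24 x 24 mm, 63 to 105 mm above the origin, to grip. Origin: centre of the underside, z up; same either way round. At the start it is wedged in clamp_b, its x along the clamp's x, its underside on the rail 24 mm above the clamp's origin.
- loose_1: grey concrete block 90 (x) x 60 (y) x 55 mm high (0.45-0.7 kg); on top a steel plate 40 x 40 x 8 mm and an upright square steel lug 24 x 24 mm, 63 to 105 mm above the origin, to grip. Origin: centre of the underside, z up; same either way round. At the start it stands free on the bench, at any yaw; it may be absent.
- loose_2: grey concrete block 90 (x) x 60 (y) x 55 mm high (0.45-0.7 kg); on top a steel plate 40 x 40 x 8 mm and an upright square steel lug 24 x 24 mm, 63 to 105 mm above the origin, to grip. Origin: centre of the underside, z up; same either way round. At the start it stands free on the bench, at any yaw; it may be absent.
- loose_3: grey concrete block 90 (x) x 60 (y) x 55 mm high (0.45-0.7 kg); on top a steel plate 40 x 40 x 8 mm and an upright square steel lug 24 x 24 mm, 63 to 105 mm above the origin, to grip. Origin: centre of the underside, z up; same either way round. At the start it stands free on the bench, at any yaw; it may be absent.
- clamp_a: fixed clamp holding wedged_a, base 126 (x) x 176 (y) mm. Origin: centre of underside. The block's long side is along x; it stands on a rail 12 mm wide along x, top 24 mm above the origin, so it can rock about x to +y and -y. End stops 44 mm high stand 4 mm off its ends. A jaw with a lip over the block's edge holds each long side; behind each a fixed green cheek 82 mm high.
- clamp_a_left_jaw (a joint): jaw at the +y side of clamp_a: 0 tight on the block, to 0.009 m pushed back outward (about 9 N, stays where left). It stands 26 to 92 mm above the clamp's origin; its lip, underside at 84 mm (5 mm over the concrete), covers 6 mm of the block and stops a straight pull. The block comes out once both jaws together are back over 12 mm.
- clamp_a_right_jaw (a joint): jaw at the -y side of clamp_a: 0 tight on the block, to 0.009 m pushed back outward (about 9 N, stays where left). It stands 26 to 92 mm above the clamp's origin; its lip, underside at 84 mm (5 mm over the concrete), covers 6 mm of the block and stops a straight pull. The block comes out once both jaws together are back over 12 mm.
- clamp_b: fixed clamp holding wedged_b, base 126 (x) x 176 (y) mm. Origin: centre of underside. The block's long side is along x; it stands on a rail 12 mm wide along x, top 24 mm above the origin, so it can rock about x to +y and -y. End stops 44 mm high stand 4 mm off its ends. A jaw with a lip over the block's edge holds each long side; behind each a fixed green cheek 82 mm high.
- clamp_b_left_jaw (a joint): jaw at the +y side of clamp_b: 0 tight on the block, to 0.009 m pushed back outward (about 9 N, stays where left). It stands 26 to 92 mm above the clamp's origin; its lip, underside at 84 mm (5 mm over the concrete), covers 6 mm of the block and stops a straight pull. The block comes out once both jaws together are back over 12 mm.
- clamp_b_right_jaw (a joint): jaw at the -y side of clamp_b: 0 tight on the block, to 0.009 m pushed back outward (about 9 N, stays where left). It stands 26 to 92 mm above the clamp's origin; its lip, underside at 84 mm (5 mm over the concrete), covers 6 mm of the block and stops a straight pull. The block comes out once both jaws together are back over 12 mm.
- slab: fixed plywood pallet slab 190 (x) x 232 (y) x 30 mm high with five thin black rectangles drawn on it, an interlocking layer: three side by side with their long sides along the slab's x (slot1 to 3) and two end to end with their long sides along its y (slot4, slot5). Origin: centre of the underside.
- slot1 (a point): centre of outline 1 on the slab's top face (30 mm above the bench); its x runs along the outline's long side (the block's 90 mm). Outlines are 92 x 62 mm, blocks laid in them stand 8 to 16 mm apart.
- slot2 (a point): centre of outline 2 on the slab's top face (30 mm above the bench); its x runs along the outline's long side (the block's 90 mm). Outlines are 92 x 62 mm, blocks laid in them stand 8 to 16 mm apart.
- slot3 (a point): centre of outline 3 on the slab's top face (30 mm above the bench); its x runs along the outline's long side (the block's 90 mm). Outlines are 92 x 62 mm, blocks laid in them stand 8 to 16 mm apart.
- slot4 (a point): centre of outline 4 on the slab's top face (30 mm above the bench); its x runs along the outline's long side (the block's 90 mm). Outlines are 92 x 62 mm, blocks laid in them stand 8 to 16 mm apart.
- slot5 (a point): centre of outline 5 on the slab's top face (30 mm above the bench); its x runs along the outline's long side (the block's 90 mm). Outlines are 92 x 62 mm, blocks laid in them stand 8 to 16 mm apart.
- gauge: tall top-heavy dial gauge stand, tips easily: round foot 64 mm across, 12 mm thick; slim column 12 mm thick; on top a heavy round gauge head 56 mm across, 26 mm thick along its y with flat faces to grip, from 134 to 190 mm above the origin. 0.35 kg. Origin: centre of the foot's underside, z up. Starts standing on the slab's top.
- mat: flat round black rubber mat on the bench, fixed, 90 mm across, 3 mm thick, where the gauge stand belongs. Origin: centre of its underside.
- jar: bystander, to be left alone: round closed jar of adhesive, 64 mm across, 85 mm tall (origin: centre of its underside)
- mixing_cup: bystander, to be left alone: open white plastic cup, 76 mm across, 80 mm tall (origin: centre of its underside)
- tin: bystander, to be left alone: metal tin, 72 mm across, 90 mm tall (origin: centre of its underside)
- spanner: bystander, to be left alone: steel spanner 180 mm long, lying flat
- weight: bystander, to be left alone: brass knobbed weight, 60 mm across, 72 mm tall (origin: centre of its underside)
Not all that is in view belongs to the job. Of the things shaped like the mat, the black one is meant.

How it is judged:
On the way, in this order (a step that is already met when the one before it is completed fails the run):
1. the gauge stand is off the slab, on its mat (horizontal distance between gauge and mat below 0.016 m and height (world z) of gauge below 0.012 m and angle between gauge's own z axis and vertical below 0.08 rad), for 0.2 s.
2. all four clamp jaws have been pushed back (more than 2 mm) by rocking the blocks (value of joint each of clamp_a_left_jaw, clamp_a_right_jaw, clamp_b_left_jaw, clamp_b_right_jaw above 0.002 m), for 0.1 s.
At the end, for the whole second after the job is handed in: Every block present stands upright (within 0.08 rad) and at rest on the slab's top (underside less than 6 mm above it), centre within 9 mm of an outline's centre, long sides along within 0.15 rad; one block per outline. The gauge stand is upright on the mat, within 16 mm of its centre (all of step 1 and linear speed of each of gauge, wedged_a, wedged_b, loose_1, loose_2, loose_3 below 0.03 m/s and ((horizontal distance between wedged_a and slot1 below 0.009 m and angle between the x axis of wedged_a and the x axis of slot1, either way round below 0.15 rad and z of wedged_a in the frame of slot1 below 0.006 m) or (horizontal distance between wedged_a and slot2 below 0.009 m and angle between the x axis of wedged_a and the x axis of slot2, either way round below 0.15 rad and z of wedged_a in the frame of slot2 below 0.006 m) or (horizontal distance between wedged_a and slot3 below 0.009 m and angle between the x axis of wedged_a and the x axis of slot3, either way round below 0.15 rad and z of wedged_a in the frame of slot3 below 0.006 m) or (horizontal distance between wedged_a and slot4 below 0.009 m and angle between the x axis of wedged_a and the x axis of slot4, either way round below 0.15 rad and z of wedged_a in the frame of slot4 below 0.006 m) or (horizontal distance between wedged_a and slot5 below 0.009 m and angle between the x axis of wedged_a and the x axis of slot5, either way round below 0.15 rad and z of wedged_a in the frame of slot5 below 0.006 m)) and angle between each of wedged_a, wedged_b, loose_1, loose_2, loose_3's own z axis and vertical below 0.08 rad and ((horizontal distance between wedged_b and slot1 below 0.009 m and angle between the x axis of wedged_b and the x axis of slot1, either way round below 0.15 rad and z of wedged_b in the frame of slot1 below 0.006 m) or (horizontal distance between wedged_b and slot2 below 0.009 m and angle between the x axis of wedged_b and the x axis of slot2, either way round below 0.15 rad and z of wedged_b in the frame of slot2 below 0.006 m) or (horizontal distance between wedged_b and slot3 below 0.009 m and angle between the x axis of wedged_b and the x axis of slot3, either way round below 0.15 rad and z of wedged_b in the frame of slot3 below 0.006 m) or (horizontal distance between wedged_b and slot4 below 0.009 m and angle between the x axis of wedged_b and the x axis of slot4, either way round below 0.15 rad and z of wedged_b in the frame of slot4 below 0.006 m) or (horizontal distance between wedged_b and slot5 below 0.009 m and angle between the x axis of wedged_b and the x axis of slot5, either way round below 0.15 rad and z of wedged_b in the frame of slot5 below 0.006 m)) and ((horizontal distance between loose_1 and slot1 below 0.009 m and angle between the x axis of loose_1 and the x axis of slot1, either way round below 0.15 rad and z of loose_1 in the frame of slot1 below 0.006 m) or (horizontal distance between loose_1 and slot2 below 0.009 m and angle between the x axis of loose_1 and the x axis of slot2, either way round below 0.15 rad and z of loose_1 in the frame of slot2 below 0.006 m) or (horizontal distance between loose_1 and slot3 below 0.009 m and angle between the x axis of loose_1 and the x axis of slot3, either way round below 0.15 rad and z of loose_1 in the frame of slot3 below 0.006 m) or (horizontal distance between loose_1 and slot4 below 0.009 m and angle between the x axis of loose_1 and the x axis of slot4, either way round below 0.15 rad and z of loose_1 in the frame of slot4 below 0.006 m) or (horizontal distance between loose_1 and slot5 below 0.009 m and angle between the x axis of loose_1 and the x axis of slot5, either way round below 0.15 rad and z of loose_1 in the frame of slot5 below 0.006 m)) and ((horizontal distance between loose_2 and slot1 below 0.009 m and angle between the x axis of loose_2 and the x axis of slot1, either way round below 0.15 rad and z of loose_2 in the frame of slot1 below 0.006 m) or (horizontal distance between loose_2 and slot2 below 0.009 m and angle between the x axis of loose_2 and the x axis of slot2, either way round below 0.15 rad and z of loose_2 in the frame of slot2 below 0.006 m) or (horizontal distance between loose_2 and slot3 below 0.009 m and angle between the x axis of loose_2 and the x axis of slot3, either way round below 0.15 rad and z of loose_2 in the frame of slot3 below 0.006 m) or (horizontal distance between loose_2 and slot4 below 0.009 m and angle between the x axis of loose_2 and the x axis of slot4, either way round below 0.15 rad and z of loose_2 in the frame of slot4 below 0.006 m) or (horizontal distance between loose_2 and slot5 below 0.009 m and angle between the x axis of loose_2 and the x axis of slot5, either way round below 0.15 rad and z of loose_2 in the frame of slot5 below 0.006 m)) and ((horizontal distance between loose_3 and slot1 below 0.009 m and angle between the x axis of loose_3 and the x axis of slot1, either way round below 0.15 rad and z of loose_3 in the frame of slot1 below 0.006 m) or (horizontal distance between loose_3 and slot2 below 0.009 m and angle between the x axis of loose_3 and the x axis of slot2, either way round below 0.15 rad and z of loose_3 in the frame of slot2 below 0.006 m) or (horizontal distance between loose_3 and slot3 below 0.009 m and angle between the x axis of loose_3 and the x axis of slot3, either way round below 0.15 rad and z of loose_3 in the frame of slot3 below 0.006 m) or (horizontal distance between loose_3 and slot4 below 0.009 m and angle between the x axis of loose_3 and the x axis of slot4, either way round below 0.15 rad and z of loose_3 in the frame of slot4 below 0.006 m) or (horizontal distance between loose_3 and slot5 below 0.009 m and angle between the x axis of loose_3 and the x axis of slot5, either way round below 0.15 rad and z of loose_3 in the frame of slot5 below 0.006 m))); the robot touches nothing.
It fails at once if the gauge stand tips over (leans more than 0.5 rad) (angle between gauge's own z axis and vertical above 0.5 rad).
It fails at once if a bystander is pushed more than 30 mm from its place (distance of any of jar, mixing_cup, tin, spanner, weight from where it was at the start of the episode above 0.03 m).
It fails at once if the gripper's fingers prise at a clamp jaw (more than 8 N between fingers and jaw) (contact force between the fingers and clamp_a_left_jaw above 8 N or contact force between the fingers and clamp_a_right_jaw above 8 N or contact force between the fingers and clamp_b_left_jaw above 8 N or contact force between the fingers and clamp_b_right_jaw above 8 N).
It fails at once if a block is dropped or slammed onto the slab (more than 90 N) (contact force between any of wedged_a, wedged_b, loose_1, loose_2, loose_3 and slab above 90 N).
Of loose_1, loose_2, loose_3 only 1 to 3 are there at a start; the rules pass over those that are not, and their reading is None.
At some moment in a run one of loose_1, loose_2, loose_3 may be knocked a few centimetres aside while the robot is not near it.
It also fails if it takes over 210 s, if anything falls off the work surface, if the arm or the gripper's body presses on something with over 40 N, if the wrist force passes 120 N, or if a joint passes its speed limit or range.

## Working session

There is one attempt and no reset: what is moved stays moved. The work goes in short steps, Python scripts to look and compute and a tool call to move; the robot and the scene stay as the last step left them, time stands still between calls to the robot, and variables do not carry over. Pictures are saved under pics/ and viewed, at most 14 in all, crops included, and the job is handed in when it is done.

Besides the shell and the picture viewer there is one more tool, called after "Call:" in YAML: its name, and indented under it one key for each argument. jog_arm: Moves the arm, as the interface text tells. Its arguments: {"type":"object","properties":{"moves":{"type":"array"},"hand":{"type":"number"},"force":{"type":"number"}},"required":["moves"]}

```bash
mkdir -p pics; cat > h.py <<'E'
from cell import *
import numpy as np, cv2
from scipy.spatial.transform import Rotation as R
def save(im,n): cv2.imwrite('pics/'+n,cv2.cvtColor(im,cv2.COLOR_RGB2BGR))
E
python3 - <<'E'
from h import *
s=state(); print(s)
for n in("scene","top","wrist"):
    c=calibration(n); print(n,{k:np.round(v,4).tolist() for k,v in c.items()})
a=snapshot("top"); b=snapshot("scene")
save(a,'top0.png'); save(b,'scene0.png')
np.savez('c0.npz',top=a,scene=b)
for cam in("top",):
  for t in ["wedged_a","clamp_a","slab","gauge","mat","jar","mixing_cup","tin","spanner","weight"]:
    for o in outline_of(cam,t): 
        print(cam,t,round(o["p"],2),np.round(o["position"]),o["pixels"].sum(), [np.round(x).tolist() for x in cv2.minAreaRect(np.argwhere(o["pixels"])[:,::-1].astype(np.float32))[:2]], round(cv2.minAreaRect(np.argwhere(o["pixels"])[:,::-1].astype(np.float32))[2]))
E
```

```text
{'clock': 0.0, 'joint_positions': array([ 1.22242056e+00,  1.24486664e-01,  1.65168367e+00,  2.18375035e-05,
        1.36751715e+00, -8.25963707e-02]), 'joint_velocities': array([-0.00185135, -0.00127126,  0.00040074,  0.00026291,  0.00152307,
       -0.00238121]), 'joint_torque': array([ 3.52060588e-04, -4.23614109e+01, -3.65452874e+01, -8.19279194e-05,
        6.98622462e-03,  1.74361922e-06]), 'tool_pos': array([0.17055612, 0.62663649, 0.2550592 ]), 'orientation': array([ 1.32501036e-01,  9.91182313e-01, -1.02090188e-03, -2.34404357e-04]), 'force': array([-0.41766713, -0.07774268, -0.05699789]), 'moment': array([ 0.0066507 , -0.00402655, -0.04450588]), 'finger_force': 0.0, 'width': 1.0016497655949423}
scene {'K': [[437.9968, 0.0, 326.6007], [0.0, 437.9968, 199.2868], [0.0, 0.0, 1.0]], 'world_to_cam': [[0.6489, 0.7609, 0.0023, -0.3869], [0.5435, -0.4614, -0.7012, -0.241], [-0.5325, 0.4563, -0.7129, 1.5928], [0.0, 0.0, 0.0, 1.0]]}
top {'K': [[463.7985, 0.0, 319.172], [0.0, 463.7985, 200.0048], [0.0, 0.0, 1.0]], 'world_to_cam': [[0.0276, -0.9996, 0.0033, 0.0492], [-0.9873, -0.0278, -
[... 793 characters left out ...]
[[352.0, 177.0], [20.0, 30.0]] 23
top gauge 0.49 [329. 174.] 3908 [[333.0, 177.0], [61.0, 75.0]] 85
top mat 0.92 [412. 169.] 571 [[412.0, 170.0], [25.0, 27.0]] 90
top mat 0.79 [401. 123.] 564 [[400.0, 124.0], [25.0, 26.0]] 90
top mixing_cup 0.71 [243. 224.] 287 [[243.0, 223.0], [11.0, 29.0]] 13
top mixing_cup 0.61 [241. 223.] 1768 [[232.0, 222.0], [66.0, 41.0]] 14
top mixing_cup 0.56 [268. 162.] 487 [[268.0, 163.0], [26.0, 23.0]] 45
top tin 0.58 [171. 201.] 612 [[169.0, 200.0], [31.0, 23.0]] 27
top spanner 0.83 [208. 275.] 337 [[203.0, 277.0], [12.0, 57.0]] 55
top spanner 0.44 [327. 177.] 3868 [[333.0, 177.0], [60.0, 73.0]] 84
top weight 0.89 [472. 175.] 378 [[471.0, 175.0], [19.0, 23.0]] 63
```

View pics/top0.png

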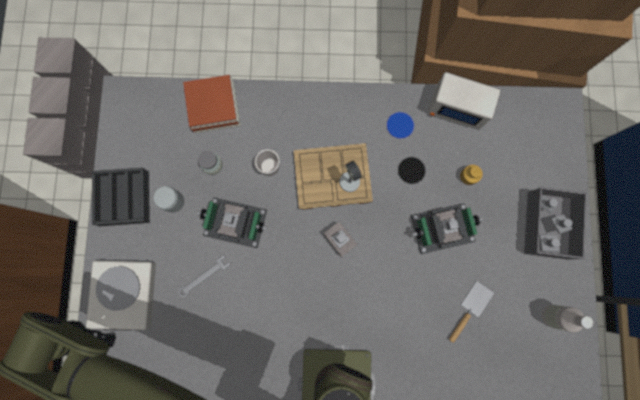

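View pics/scene0.png

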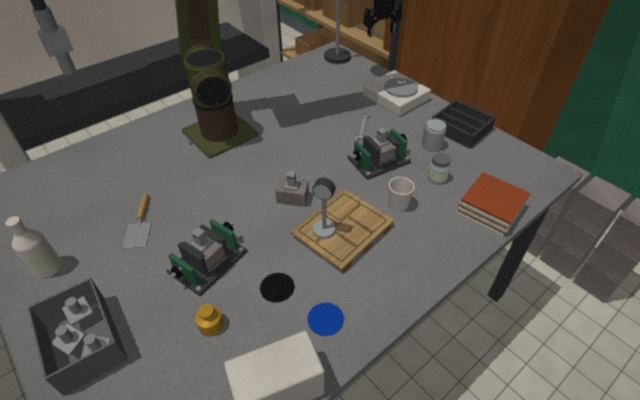

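Top view: slab (333,176) with the gauge (foot ~350,184), black mat (412,170), blue look-alike, clamps at (232,222) and (448,228), one loose block at (339,237). The crate at right (555,225) holds other lugged pieces.

```bash
cat >> h.py <<'E'
def camof(name,st=None):
    c=calibration(name); 
    if name=="wrist":
        T=np.eye(4); T[:3,:3]=R.from_quat(st["orientation"]).as_matrix(); T[:3,3]=st["tool_pos"]
        return c["K"],np.linalg.inv(T@c["hand_eye"])
    return c["K"],c["world_to_cam"]
def world(cam,uv,z):
    K,W=cam; uv=np.atleast_2d(np.array(uv,float)); C=np.linalg.inv(W)
    d=(C[:3,:3]@np.linalg.inv(K)@np.c_[uv,np.ones(len(uv))].T).T; o=C[:3,3]
    return o+d*((z-o[2])/d[:,2])[:,None]
def pix(cam,P):
    K,W=cam; P=np.atleast_2d(P); q=(K@(W[:3,:3]@P.T+W[:3,3:])).T; return q[:,:2]/q[:,2:]
def yaw(st):  # direction of the tool y axis (closing line) in world
    y=R.from_quat(st["orientation"]).as_matrix()[:,1]; return np.degrees(np.arctan2(y[1],y[0]))
def go(x,y,z,yw=None):
    "jog for tool-down to TCP x,y,z with closing line at world angle yw (mod 180)"
    s=state(); M=R.from_quat(s["orientation"]).as_matrix()
    d=M.T@(np.array([x,y,z])-s["tool_pos"])*100
    sp=0 if yw is None else -((yw-yaw(s)+90)%180-90)  # tool z is down
    print("jog dx,dy,dz,spin",np.round(d,2),round(sp,1),"rows",round(max(np.linalg.norm(d)/4.1,abs(sp)/7.1),1),"| yaw",round(yaw(s),1),"pos",np.round(s["tool_pos"],4),"j6",round(s["joint_positions"][5],2),"t",round(s["clock"],1))
def mrect(m):
    c,_=cv2.findContours(m.astype(np.uint8),cv2.RETR_EXTERNAL,cv2.CHAIN_APPROX_NONE); return max(c,key=cv2.contourArea)[:,0].astype(np.float32)
E
python3 - <<'E'
from h import *
t=camof("top")
for n,uv,z in [("gaugefoot",(350,184),.042),("gaugehead",(353,170),.19),("mat",(412,170),.003),("clampA",(232,221),.079),("clampB",(448,228),.079),("loose",(339,236),.06),("slab",(333,176),.03),("crate",(555,225),.05),("weight",(472,175),.05),("cup",(267,162),.05),("jar",(209,161),.05),("tin",(168,198),.05)]:
    print(n,np.round(world(t,uv,z)[0],3))
go(.745,-.0,.36)
im=np.load('c0.npz')['top']
save(cv2.resize(im[140:270,180:500],None,fx=2.5,fy=2.5,interpolation=cv2.INTER_CUBIC),'crop0.png')
E
```

```text
gaugefoot [ 0.609 -0.03   0.042]
gaugehead [ 0.62  -0.028  0.19 ]
mat [ 0.668 -0.232  0.003]
clampA [0.478 0.325 0.079]
clampB [ 0.475 -0.324  0.079]
loose [0.444 0.001 0.06 ]
slab [0.635 0.023 0.03 ]
crate [ 0.497 -0.662  0.05 ]
weight [ 0.646 -0.41   0.05 ]
cup [0.67  0.231 0.05 ]
jar [0.668 0.413 0.05 ]
tin [0.547 0.532 0.05 ]
jog dx,dy,dz,spin [-71.88 -45.43 -10.37] 0 rows 20.9 | yaw 74.8 pos [0.1708 0.6272 0.2564] j6 -0.08 t 0.6
```

View pics/crop0.png

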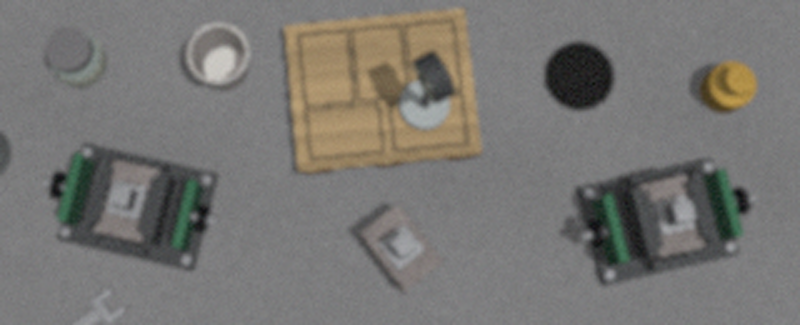

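```bash
python3 -c "
from h import *
go(.59,-.02,.36,90)"
```

```text
jog dx,dy,dz,spin [-57.45 -51.43 -10.37] -15.2 rows 19.0 | yaw 74.8 pos [0.1708 0.6272 0.2564] j6 -0.08 t 0.6
```

Call:
jog_arm:
  moves:
    - {"dx":0,"dy":0,"dz":-4}
    - {"dx":0,"dy":0,"dz":-8}
    - {"dx":-3,"dy":-2.5,"dz":-10.4,"spin":-5}
    - {"dx":-57.5,"dy":-51.4,"dz":-10.4,"spin":-15.2}
    - {"dx":-57.5,"dy":-51.4,"dz":-10.4,"spin":-15.2}
    - {"dx":-57.5,"dy":-51.4,"dz":-10.4,"spin":-15.2}
    - {"dx":-57.5,"dy":-51.4,"dz":-10.4,"spin":-15.2}
    - {"dx":-57.5,"dy":-51.4,"dz":-10.4,"spin":-15.2}
    - {"dx":-57.5,"dy":-51.4,"dz":-10.4,"spin":-15.2}
    - {"dx":-57.5,"dy":-51.4,"dz":-10.4,"spin":-15.2}
    - {"dx":-57.5,"dy":-51.4,"dz":-10.4,"spin":-15.2}
    - {"dx":-57.5,"dy":-51.4,"dz":-10.4,"spin":-15.2}
  hand: 0
  force: 40

```text
invalid input
```

```bash
python3 -c "
from h import *
go(.59,-.02,.36,90)"
```

```text
jog dx,dy,dz,spin [-57.45 -51.43 -10.37] -15.2 rows 19.0 | yaw 74.8 pos [0.1708 0.6272 0.2564] j6 -0.08 t 0.6
```

Call:
jog_arm:
  moves:
    - {"dx":0,"dy":0,"dz":-4,"spin":0}
    - {"dx":0,"dy":0,"dz":-8,"spin":0}
    - {"dx":-3,"dy":-2.5,"dz":-10.4,"spin":-5}
    - {"dx":-57.5,"dy":-51.4,"dz":-10.4,"spin":-15.2}
    - {"dx":-57.5,"dy":-51.4,"dz":-10.4,"spin":-15.2}
    - {"dx":-57.5,"dy":-51.4,"dz":-10.4,"spin":-15.2}
    - {"dx":-57.5,"dy":-51.4,"dz":-10.4,"spin":-15.2}
    - {"dx":-57.5,"dy":-51.4,"dz":-10.4,"spin":-15.2}
    - {"dx":-57.5,"dy":-51.4,"dz":-10.4,"spin":-15.2}
    - {"dx":-57.5,"dy":-51.4,"dz":-10.4,"spin":-15.2}
    - {"dx":-57.5,"dy":-51.4,"dz":-10.4,"spin":-15.2}
    - {"dx":-57.5,"dy":-51.4,"dz":-10.4,"spin":-15.2}
  hand: 0
  force: 40

```text
clock: 1.6
tool_pos: [0.3952, 0.2813, 0.3596]
orientation: [0.0, 1.0, 0.0, 0.0]
force: [0.2, 0.8, 0.1]
width: 1.0
finger_force: 0.0
```

```bash
python3 -c "
from h import *
go(.59,-.02,.36,90)"
```

```text
jog dx,dy,dz,spin [-19.48 -30.13  -0.04] -0.0 rows 8.8 | yaw 90.0 pos [0.3952 0.2813 0.3596] j6 -1.06 t 1.6
```

Now tool x = −world x, tool y = world y, tool z = down.

Call:
jog_arm:
  moves:
    - {"dx":-19.5,"dy":-30.1,"dz":0,"spin":0}
    - {"dx":-19.5,"dy":-30.1,"dz":0,"spin":0}
    - {"dx":-19.5,"dy":-30.1,"dz":0,"spin":0}
    - {"dx":-19.5,"dy":-30.1,"dz":0,"spin":0}
    - {"dx":-19.5,"dy":-30.1,"dz":0,"spin":0}
    - {"dx":-19.5,"dy":-30.1,"dz":0,"spin":0}
    - {"dx":-19.5,"dy":-30.1,"dz":0,"spin":0}
    - {"dx":-19.5,"dy":-30.1,"dz":0,"spin":0}
    - {"dx":-19.5,"dy":-30.1,"dz":0,"spin":0}
    - {"dx":-19.5,"dy":-30.1,"dz":0,"spin":0}
    - {"dx":-19.5,"dy":-30.1,"dz":0,"spin":0}
    - {"dx":-19.5,"dy":-30.1,"dz":0,"spin":0}

```text
clock: 2.6
tool_pos: [0.5893, -0.0176, 0.3592]
orientation: [0.0, 1.0, 0.0, -0.0]
force: [0.1, -0.2, -0.6]
width: 1.0
finger_force: 0.0
```

```bash
python3 - <<'E'
from h import *
s=state(); c=camof("wrist",s); im=snapshot("wrist"); save(im,'w1.png'); print(np.round(s["tool_pos"],4))
np.savez('w1.npz',K=c[0],W=c[1],im=im)
for t,z in (("gauge",.2),("slab",.03),("mat",.003),("loose_1",.055)):
    for o in outline_of("wrist",t):
        m=mrect(o["pixels"]); r=cv2.minAreaRect(m); print(t,round(o["p"],2),np.round(o["position"]),len(m),np.round(cv2.boxPoints(r)).tolist(), np.round(world(c,[o["position"]],z),3))
E
```

```text
[ 0.5893 -0.0176  0.3592]
gauge 0.61 [478. 211.] 175 [[435.0, 199.0], [479.0, 164.0], [521.0, 216.0], [477.0, 251.0]] [[0.61  0.146 0.2  ]]
gauge 0.56 [302. 201.] 207 [[281.0, 157.0], [328.0, 157.0], [329.0, 243.0], [283.0, 243.0]] [[ 0.6  -0.03  0.2 ]]
slab 0.89 [354. 179.] 515 [[258.0, 136.0], [414.0, 116.0], [429.0, 233.0], [273.0, 253.0]] [[0.621 0.043 0.03 ]]
mat 0.95 [236. 275.] 77 [[229.0, 260.0], [244.0, 259.0], [246.0, 295.0], [231.0, 296.0]] [[ 0.81  -0.165  0.003]]
mat 0.91 [188. 202.] 145 [[154.0, 198.0], [188.0, 164.0], [226.0, 203.0], [192.0, 237.0]] [[ 0.667 -0.233  0.003]]
mat 0.46 [601.  84.] 320 [[528.0, 110.0], [607.0, 25.0], [654.0, 70.0], [576.0, 154.0]] [[0.482 0.411 0.003]]
mat 0.2 [356. 178.] 514 [[259.0, 135.0], [414.0, 116.0], [428.0, 233.0], [274.0, 252.0]] [[0.625 0.05  0.003]]
loose_1 0.68 [323.  46.] 194 [[281.0, 29.0], [323.0, -4.0], [372.0, 57.0], [329.0, 90.0]] [[ 0.437 -0.008  0.055]]
```

View pics/w1.png

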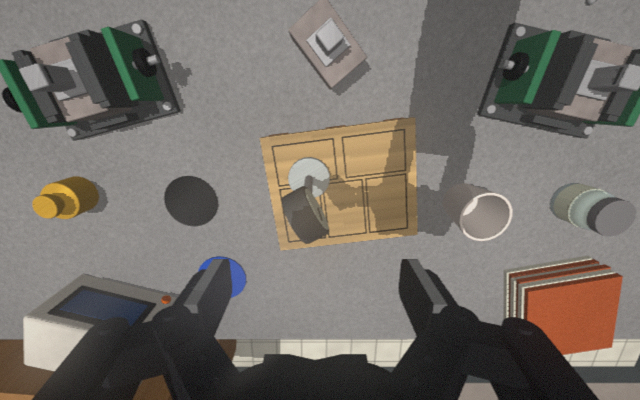

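Wrist view: foot of gauge (309,178), head around (303,212) with flat faces seen edge-on to the right; slab top corners about (262,137), (415,119), (418,236), (281,250). Zoom on it for the head's yaw and the lines.

```bash
python3 - <<'E'
from h import *
d=np.load('w1.npz'); im=d['im']; c=(d['K'],d['W'])
save(cv2.resize(im[105:260,250:430],None,fx=4.2,fy=3.8,interpolation=cv2.INTER_CUBIC),'crop1.png')
print(np.round(world(c,[(262,137),(415,119),(418,236),(281,250)],.03),3))
print(np.round(world(c,[(309,178)],.042),3))
E
```

```text
[[ 0.556 -0.097  0.03 ]
 [ 0.53   0.129  0.03 ]
 [ 0.718  0.154  0.03 ]
 [ 0.744 -0.075  0.03 ]]
[[ 0.616 -0.027  0.042]]
```

View pics/crop1.png

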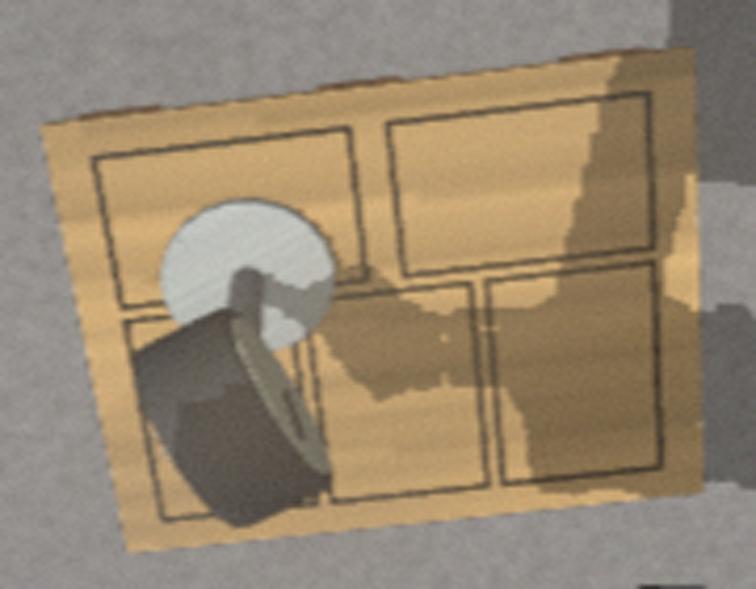

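```bash
cat > f1.py <<'E'
from h import *
from scipy.optimize import minimize, least_squares
d=np.load('w1.npz'); im=d['im']; c=(d['K'],d['W'])
f=lambda q:[(250+x/4.2-.38,105+y/3.8-.37) for x,y in q]
S={'A':[(95,157),(350,128),(367,280),(122,308)],'B':[(388,122),(650,93),(655,248),(405,275)],'D':[(308,300),(473,284),(488,487),(332,502)],'E':[(488,280),(655,263),(662,468),(503,484)],'Ctl':[(127,320),(165,520)]}
for k,q in S.items():
    w=world(c,f(q),.03)[:,:2]
    e=w[1:]-w[:-1]; print(k,np.round(w.mean(0),4),np.round(np.linalg.norm(e,axis=1),3),np.round(np.degrees(np.arctan2(e[:,1],e[:,0])),1), w.round(3).tolist() if k=='Ctl' else '')
a=np.linspace(0,2*np.pi,40)
ci=np.c_[np.cos(a),np.sin(a)]
def model(p):
    x,y,ps=p; n=np.array([-np.sin(ps),np.cos(ps),0]); t=np.array([np.cos(ps),np.sin(ps),0]); b=np.array([x,y,.03]); z=np.array([0,0,1.])
    foot=np.concatenate([b+.032*ci@np.array([t,n])+h*z for h in(0,.012)])
    head=np.concatenate([b+.162*z+.028*ci@np.array([t,z])+s*.013*n for s in(-1,1)])
    col=np.array([b+h*z+i*.006*t+j*.006*n for h in(.012,.15) for i in(-1,1) for j in(-1,1)])
    m=np.zeros((1600,2560),np.uint8)
    for P in(foot,head,col): cv2.fillConvexPoly(m,cv2.convexHull(np.round(4*pix(c,P)+1.5).astype(np.int32)),1)
    return m
o=[o for o in outline_of("wrist","gauge") if abs(o["position"][0]-302)<20][0]
hull=cv2.resize(o["pixels"].astype(np.uint8),(2560,1600),interpolation=cv2.INTER_NEAREST)
# head by hand: dark region
cost=lambda p: -((model(p)&hull).sum()/((model(p)|hull).sum()))
best=min((minimize(cost,[.616,-.027,g],method='Nelder-Mead',options=dict(initial_simplex=[[.616,-.027,g],[.621,-.027,g],[.616,-.022,g],[.616,-.027,g+.2]])) for g in np.radians([0,30,60,90,120,150])),key=lambda r:r.fun)
print(best.x,np.degrees(best.x[2]),best.fun)
v=im.copy(); cs,_=cv2.findContours(model(best.x)[::4,::4],0,1); cv2.drawContours(v,cs,-1,(255,0,0),1)
save(cv2.resize(v[105:260,250:430],None,fx=4,fy=3.8,interpolation=0),'ov1.png')
E
python3 f1.py
```

```text
A [ 0.5942 -0.0327] [0.092 0.062 0.092] [ 97.    6.9 -82.6] 
B [0.5806 0.0727] [0.093 0.062 0.092] [ 96.8   7.2 -83. ] 
D [0.6701 0.0308] [0.062 0.092 0.062] [ 96.3   6.6 -83.4] 
E [0.6614 0.0981] [0.062 0.092 0.063] [ 96.6   7.3 -83.1] 
Ctl [ 0.6822 -0.0674] [0.093] [7.2] [[0.636, -0.073], [0.728, -0.062]]
[ 0.61686459 -0.02776302  0.4999661 ] 28.64594763063973 -0.9614660114660115
```

View pics/ov1.png

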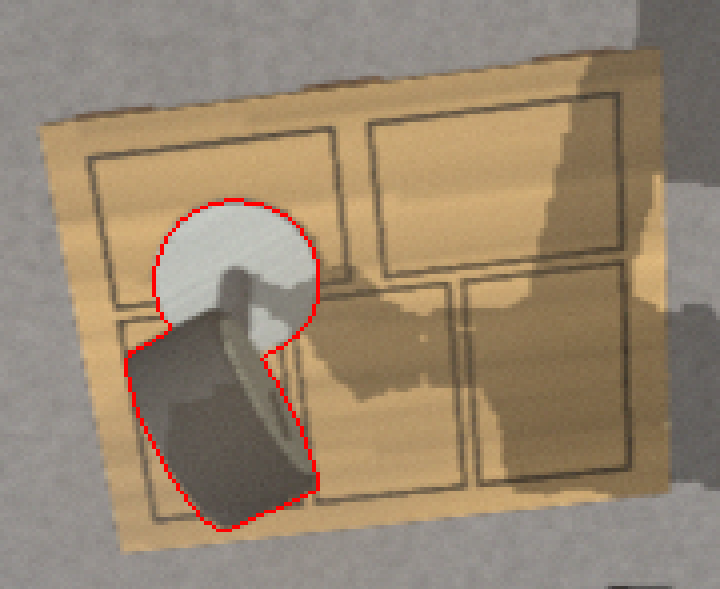

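```bash
cat >> h.py <<'E'
SLOT={'A':(.5942,-.0327,97),'B':(.5806,.0727,97),'C':(.6785,-.0366,7),'D':(.6701,.0308,7),'E':(.6614,.0981,7)}
E
python3 -c "
from h import *
go(.617,-.0278,.198,118.6)"
```

```text
jog dx,dy,dz,spin [-2.77 -1.08 16.16] -28.5 rows 4.0 | yaw 90.1 pos [ 0.5892 -0.017   0.3596] j6 -1.69 t 2.9
```

Call:
jog_arm:
  moves:
    - {"dx":-2.8,"dy":-1.1,"dz":0,"spin":-28.5}
    - {"dx":-2.8,"dy":-1.1,"dz":0,"spin":-28.5}
    - {"dx":-2.8,"dy":-1.1,"dz":0,"spin":-28.5}
    - {"dx":-2.8,"dy":-1.1,"dz":0,"spin":-28.5}
    - {"dx":-2.8,"dy":-1.1,"dz":3,"spin":-28.5}
    - {"dx":-2.8,"dy":-1.1,"dz":6,"spin":-28.5}
    - {"dx":-2.8,"dy":-1.1,"dz":9,"spin":-28.5}
    - {"dx":-2.8,"dy":-1.1,"dz":11,"spin":-28.5}
    - {"dx":-2.8,"dy":-1.1,"dz":13,"spin":-28.5}
    - {"dx":-2.8,"dy":-1.1,"dz":15,"spin":-28.5}
    - {"dx":-2.8,"dy":-1.1,"dz":16.2,"spin":-28.5}
    - {"dx":-2.8,"dy":-1.1,"dz":16.2,"spin":-28.5}

```text
clock: 3.9
tool_pos: [0.6156, -0.0283, 0.1936]
orientation: [-0.246, 0.969, 0.001, -0.003]
force: [-0.3, -0.1, -0.9]
width: 0.999
finger_force: 0.0
```

```bash
python3 -c "
from h import *
go(.617,-.0278,.198,118.6)"
```

```text
jog dx,dy,dz,spin [-0.15 -0.02 -0.44] -0.1 rows 0.1 | yaw 118.5 pos [ 0.6156 -0.0283  0.1936] j6 -2.2 t 3.9
```

Call:
jog_arm:
  moves:
    - {"dx":-0.1,"dy":0,"dz":-0.3,"spin":0}
    - {"dx":-0.1,"dy":0,"dz":-0.3,"spin":0}
    - {"dx":-0.1,"dy":0,"dz":-0.3,"spin":0}
    - {"dx":-0.1,"dy":0,"dz":-0.3,"spin":0}
    - {"dx":-0.1,"dy":0,"dz":-0.3,"spin":0}
    - {"dx":-0.1,"dy":0,"dz":-0.3,"spin":0}
    - {"dx":-0.1,"dy":0,"dz":-0.3,"spin":0}
    - {"dx":-0.1,"dy":0,"dz":-0.3,"spin":0}
    - {"dx":-0.1,"dy":0,"dz":-0.3,"spin":0}
    - {"dx":-0.1,"dy":0,"dz":-0.3,"spin":0}
    - {"dx":-0.1,"dy":0,"dz":-0.3,"spin":0}
    - {"dx":-0.1,"dy":0,"dz":-0.3,"spin":0}
  hand: 255
  force: 35

```text
clock: 4.9
tool_pos: [0.6191, -0.0282, 0.2016]
orientation: [-0.246, 0.969, -0.0, 0.001]
force: [-1.5, 3.0, 6.5]
width: 0.3
finger_force: 35.6
```

```bash
python3 -c "
from h import *
go(.667,-.233,.175)"
```

```text
jog dx,dy,dz,spin [  5.55 -20.28   2.66] 0 rows 5.2 | yaw 118.5 pos [ 0.6191 -0.0282  0.2016] j6 -2.2 t 4.9
```

Call:
jog_arm:
  moves:
    - {"dx":0,"dy":0,"dz":-1,"spin":0}
    - {"dx":0,"dy":0,"dz":-2.5,"spin":0}
    - {"dx":0.3,"dy":-1,"dz":-3,"spin":0}
    - {"dx":1,"dy":-3.5,"dz":-3,"spin":0}
    - {"dx":1.7,"dy":-6.5,"dz":-3,"spin":0}
    - {"dx":2.6,"dy":-9.5,"dz":-3,"spin":0}
    - {"dx":3.4,"dy":-12.5,"dz":-3,"spin":0}
    - {"dx":4.2,"dy":-15.5,"dz":-3,"spin":0}
    - {"dx":4.9,"dy":-18,"dz":-2,"spin":0}
    - {"dx":5.3,"dy":-19.7,"dz":-1,"spin":0}
    - {"dx":5.4,"dy":-20.4,"dz":0,"spin":0}
    - {"dx":5.4,"dy":-20.4,"dz":0.5,"spin":0}

```text
clock: 5.9
tool_pos: [0.667, -0.2354, 0.1919]
orientation: [-0.245, 0.97, 0.001, -0.002]
force: [0.0, 1.2, -3.5]
width: 0.304
finger_force: 34.9
```

Call:
jog_arm:
  moves:
    - {"dx":0,"dy":0,"dz":0,"spin":0}
    - {"dx":0,"dy":0,"dz":0,"spin":0}
    - {"dx":0,"dy":0,"dz":0,"spin":0}
    - {"dx":0,"dy":0,"dz":0,"spin":0}

```text
clock: 6.23
tool_pos: [0.6686, -0.2326, 0.1964]
orientation: [-0.247, 0.969, -0.0, 0.001]
force: [-0.8, -0.3, -3.6]
width: 0.3
finger_force: 34.8
```

```bash
python3 - <<'E'
from h import *
go(.669,-.2334,.1746)
s=state(); c=camof("wrist",s); im=snapshot("wrist"); t=snapshot("top"); print(s["force"].round(1),s["width"])
sc=snapshot("scene")
save(np.vstack([cv2.resize(sc[190:400,160:420],(780,378))[:300],im[100:300,:].repeat(1,0)[:, :640].copy() if 0 else cv2.resize(im,(780,487))[100:400]]),'m1.png')
for n in ("top",):
  for o in outline_of(n,"mat"): print(o["p"],o["position"],world(camof("top"),[o["position"]],.003).round(3))
E
```

```text
jog dx,dy,dz,spin [ 0.01 -0.09  2.18] 0 rows 0.5 | yaw 118.6 pos [ 0.6686 -0.2326  0.1964] j6 -2.48 t 6.2
[-0.8 -0.3 -3.6] 0.3002251943215563
0.89 [399.8, 125.1] [[ 0.818 -0.193  0.003]]
0.75 [405.0, 171.0] [[ 0.664 -0.21   0.003]]
```

View pics/m1.png

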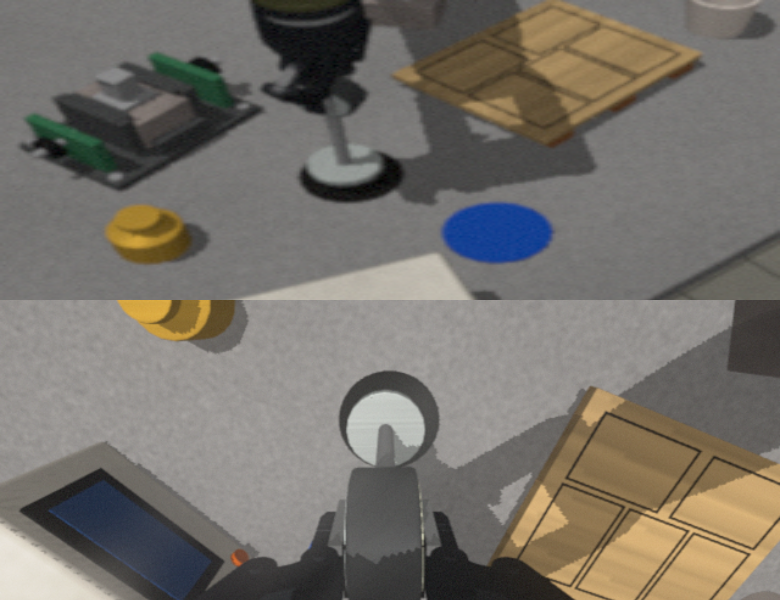

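Call:
jog_arm:
  moves:
    - {"dx":0,"dy":0,"dz":0.8,"spin":0}
    - {"dx":0,"dy":0,"dz":1.4,"spin":0}
    - {"dx":0,"dy":0,"dz":1.8,"spin":0}
    - {"dx":0,"dy":0,"dz":2.0,"spin":0}
    - {"dx":0,"dy":0,"dz":2.0,"spin":0}
    - {"dx":0,"dy":0,"dz":2.0,"spin":0}
    - {"dx":0,"dy":0,"dz":2.0,"spin":0}

```text
clock: 7.02
tool_pos: [0.6681, -0.2337, 0.1749]
orientation: [-0.246, 0.969, -0.0, -0.0]
force: [-0.2, 0.0, -3.6]
width: 0.302
finger_force: 34.5
```

Call:
jog_arm:
  moves:
    - {"dx":0,"dy":0,"dz":0.05,"spin":0}
    - {"dx":0,"dy":0,"dz":0.1,"spin":0}
    - {"dx":0,"dy":0,"dz":0.15,"spin":0}
    - {"dx":0,"dy":0,"dz":0.2,"spin":0}
    - {"dx":0,"dy":0,"dz":0.2,"spin":0}
    - {"dx":0,"dy":0,"dz":0.2,"spin":0}

```text
clock: 7.52
tool_pos: [0.6685, -0.2336, 0.1746]
orientation: [-0.246, 0.969, -0.0, 0.0]
force: [-2.3, 2.3, 4.9]
width: 0.297
finger_force: 35.5
```

Contact. Open slowly, then rise.

Call:
jog_arm:
  moves:
    - {"dx":0,"dy":0,"dz":-0.1,"spin":0}
    - {"dx":0,"dy":0,"dz":-0.1,"spin":0}
    - {"dx":0,"dy":0,"dz":-0.1,"spin":0}
    - {"dx":0,"dy":0,"dz":-0.1,"spin":0}
  hand: 120

```text
clock: 7.85
tool_pos: [0.6682, -0.2336, 0.1739]
orientation: [-0.246, 0.969, -0.0, -0.0]
force: [-0.5, -0.7, 0.4]
width: 0.534
finger_force: 0.0
```

Call:
jog_arm:
  moves:
    - {"dx":0,"dy":0,"dz":0,"spin":0}
    - {"dx":0,"dy":0,"dz":0,"spin":0}
    - {"dx":0,"dy":0,"dz":0,"spin":0}
    - {"dx":0,"dy":0,"dz":0,"spin":0}
    - {"dx":0,"dy":0,"dz":-2,"spin":0}
    - {"dx":0,"dy":0,"dz":-5,"spin":0}
    - {"dx":0,"dy":0,"dz":-8,"spin":0}
    - {"dx":0,"dy":0,"dz":-11,"spin":0}
    - {"dx":0,"dy":0,"dz":-14,"spin":0}
    - {"dx":0,"dy":0,"dz":-14,"spin":0}
    - {"dx":0,"dy":0,"dz":-14,"spin":0}
  hand: 0

```text
clock: 8.77
tool_pos: [0.6692, -0.234, 0.3181]
orientation: [-0.246, 0.969, -0.002, 0.002]
force: [0.0, 0.1, -1.2]
width: 1.003
finger_force: 0.0
```

```bash
python3 - <<'E'
from h import *
s=state(); c=camof("wrist",s); im=snapshot("wrist")
for o in outline_of("wrist","gauge"): 
   m=mrect(o["pixels"]); print("gauge",round(o["p"],2),np.round(o["position"]),cv2.boundingRect(m.astype(np.int32)), )
for o in outline_of("wrist","mat"): 
   m=mrect(o["pixels"]); print("mat",round(o["p"],2),np.round(o["position"]),cv2.boundingRect(m.astype(np.int32)),world(c,[o["position"]],.003).round(3))
print("expect head",pix(c,[[.667,-.233,.193],[.667,-.233,.165],[.667,-.233,.015]]))
go(.44,.0,.30,90)
save(im,'w2.png')
E
```

```text
gauge 0.89 [318. 177.] (296, 137, 43, 83)
gauge 0.27 [633. 222.] (619, 203, 21, 39)
mat 0.79 [295. 249.] (268, 225, 55, 50) [[ 0.815 -0.194  0.003]]
mat 0.77 [333. 151.] (290, 129, 59, 56) [[ 0.645 -0.219  0.003]]
expect head [[317.6951914  200.18943318]
 [317.56844638 190.8833046 ]
 [317.15862848 160.79282923]]
jog dx,dy,dz,spin [ 8.88 31.36  1.31] 28.5 rows 8.0 | yaw 118.5 pos [ 0.6676 -0.2333  0.3122] j6 -2.48 t 8.9
```

View pics/w2.png

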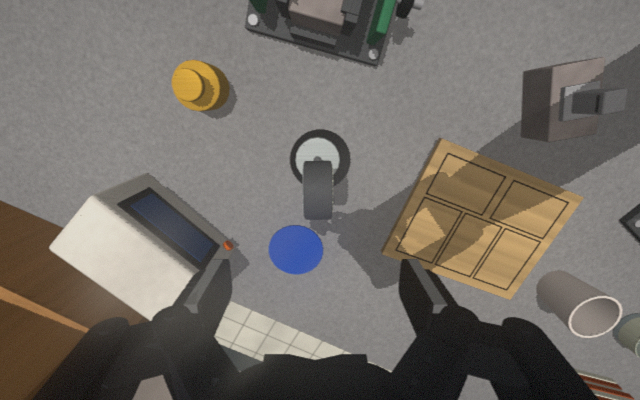

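Step 1 done: the foot (317,155) sits centred in the black mat (320,158). Now clamp B, with the closing line along the clamp's x so the lug can pivot between the pads.

```bash
python3 - <<'E'
from h import *
go(.475,-.324,.30,13)
E
```

```text
jog dx,dy,dz,spin [21.25  1.21  1.26] -74.5 rows 10.5 | yaw 118.5 pos [ 0.6676 -0.2333  0.3122] j6 -2.48 t 8.9
```

Call:
jog_arm:
  moves:
    - {"dx":4,"dy":0.2,"dz":0,"spin":7.1}
    - {"dx":8,"dy":0.5,"dz":0,"spin":14.2}
    - {"dx":12,"dy":0.7,"dz":0,"spin":21.3}
    - {"dx":16,"dy":0.9,"dz":0,"spin":28.4}
    - {"dx":20,"dy":1.1,"dz":0.5,"spin":35.5}
    - {"dx":21.2,"dy":1.2,"dz":1,"spin":42.6}
    - {"dx":21.2,"dy":1.2,"dz":1.2,"spin":49.7}
    - {"dx":21.2,"dy":1.2,"dz":1.2,"spin":56.8}
    - {"dx":21.2,"dy":1.2,"dz":1.2,"spin":64}
    - {"dx":21.2,"dy":1.2,"dz":1.2,"spin":71}
    - {"dx":21.2,"dy":1.2,"dz":1.2,"spin":78}
    - {"dx":21.2,"dy":1.2,"dz":1.2,"spin":85}

```text
clock: 9.92
tool_pos: [0.4754, -0.3236, 0.2998]
orientation: [0.476, 0.879, 0.0, -0.002]
force: [0.3, 0.9, -1.1]
width: 0.997
finger_force: 0.0
```

Call:
jog_arm:
  moves:
    - {"dx":0,"dy":0,"dz":0,"spin":7}
    - {"dx":0,"dy":0,"dz":0,"spin":14}
    - {"dx":0,"dy":0,"dz":0,"spin":20.5}
    - {"dx":0,"dy":0,"dz":0,"spin":20.5}
    - {"dx":0,"dy":0,"dz":0,"spin":20.5}
    - {"dx":0,"dy":0,"dz":0,"spin":20.5}

```text
clock: 10.42
tool_pos: [0.4758, -0.3238, 0.3011]
orientation: [0.622, 0.783, 0.0, -0.001]
force: [0.5, -0.3, -0.6]
width: 0.996
finger_force: 0.0
```

```bash
python3 - <<'E'
from h import *
go(.475,-.324,.30,13)
s=state(); c=camof("wrist",s); im=snapshot("wrist"); save(cv2.resize(im[:,120:520],(800,600)) if 0 else im,'w3.png')
np.savez('w3.npz',K=c[0],W=c[1],im=im)
for t in("clamp_b","wedged_b"):
  for o in outline_of("wrist",t):
    m=mrect(o["pixels"]); r=cv2.minAreaRect(m); print(t,round(o["p"],2),np.round(o["position"]),np.round(cv2.boxPoints(r)).tolist(),world(c,[o["position"]],.079).round(3))
E
```

```text
jog dx,dy,dz,spin [ 0.   -0.08  0.11] 0.1 rows 0.0 | yaw 13.1 pos [ 0.4758 -0.3238  0.3011] j6 -0.92 t 10.4
clamp_b 0.72 [318. 151.] [[269.0, 79.0], [365.0, 79.0], [365.0, 253.0], [269.0, 253.0]] [[ 0.471 -0.295  0.079]]
clamp_b 0.4 [317. 207.] [[283.0, 199.0], [355.0, 198.0], [355.0, 215.0], [283.0, 216.0]] [[ 0.486 -0.362  0.079]]
wedged_b 0.56 [319. 178.] [[280.0, 155.0], [356.0, 153.0], [357.0, 199.0], [281.0, 201.0]] [[ 0.48  -0.326  0.079]]
```

View pics/w3.png

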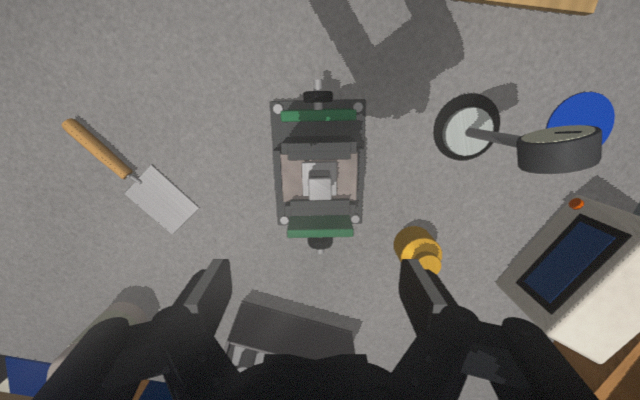

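Clamp B centred at (318,160), axes aligned with the image; lug top about (320,188).

```bash
python3 - <<'E'
from h import *
d=np.load('w3.npz'); im=d['im']; c=(d['K'],d['W'])
g=cv2.cvtColor(im,cv2.COLOR_RGB2GRAY)
print(g[150:212:2,296:346:2])
w=world(c,[(270,100),(366,100),(278,222),(362,222)],.012)
print(w.round(3)); 
w=world(c,[(320,188)],.129); print("lug",w.round(4))
for a in(-.0325,.0325):
  pass
# green cheeks
hsv=cv2.cvtColor(im,cv2.COLOR_RGB2HSV); m=cv2.inRange(hsv,(60,80,30),(90,255,255))
n,l,st,ce=cv2.connectedComponentsWithStats(m)
for i in range(1,n):
    if st[i,4]>100:
        r=cv2.minAreaRect(np.argwhere(l==i)[:,::-1].astype(np.float32)); print(ce[i],st[i],r)
E
```

```text
[[ 90  89  88  90  89  91  90  91  93  87  85  87  88  88  90  86  90  88
   87  89  85  89  89  93  84]
 [ 91  91  90  88  84  85  91  91  87  88  88  88  86  93  88  92  88  88
   89  86  93  90  89  94  91]
 [ 88  91  88  90  90  87  90  92  90  88  93  87  91  91  90  90  89  87
   91  92  88  90  90  92  90]
 [ 96  92  90  92  93  90  93  92  92  92  91  91  92  88  92  92  94  92
   89  94  90  94  89  92  89]
 [ 93  89  90  92  92  94  90  86  87  87  90  91  88  88  87  85  87  89
   88  83  90  91  91  87  92]
 [105 122 121 118  98  78  85 130  98  93  94  95  94  95  94  90  94  95
   98  94  99 141 142 138 137]
 [142 140 139 115 102 104 106 106 105 108  87  92  87  92  94  98  97  95
   99 100  95 108 142 141 141]
 [140 141 137 169 182 187 188 184 182 169 114 110 106 110 108 110 111 109
  110 111 100 126 142 143 143]
 [141 138 140 167 181 189 188 178 146 106 112 110 110 112 109 110 109 109
  111 111  99 133 143 142 146]
 [142 140 140 169 185 186 191 182 138 111 112 109 111 111 109 110 108 115
  114 112 103 109 143 142 142]
 [145 142 140 165 182 185 186 121  92  92  84  91 
[... 1818 characters left out ...]
  94  92  95  93  93]
 [101 101  99  99 101  98  97 100 101 100  98 100  97 100  96  98  96  98
   95  97  97  96  96  91  99]
 [ 99  98  97  93 100  96  94  94  94  95  97  96  96  94  94  94  96  95
   96  93  93  93  94  93  98]
 [101  99  98  99  97 100  99  99  97  96  97  98  92  94  94  97  94  94
   92  96  96  95  94  96  93]]
[[ 0.398 -0.255  0.012]
 [ 0.52  -0.226  0.012]
 [ 0.441 -0.422  0.012]
 [ 0.563 -0.393  0.012]]
lug [[ 0.4802 -0.3239  0.129 ]]
[318.38859416 114.89124668] [281 109  75  13 754] ((318.0079345703125, 114.83314514160156), (11.377725601196289, 74.19325256347656), 88.63607025146484)
[322.575    232.828125] [293 229  60   8 320] ((322.5, 232.5), (7.0, 59.0), 90.0)
```

```bash
python3 - <<'E'
from h import *
go(.4805,-.325,.124,13.7)
E
```

```text
jog dx,dy,dz,spin [-0.2   0.42 17.79] -0.7 rows 4.3 | yaw 13.0 pos [ 0.476  -0.324   0.3019] j6 -0.92 t 10.6
```

Call:
jog_arm:
  moves:
    - {"dx":-0.2,"dy":0.4,"dz":3,"spin":-0.7}
    - {"dx":-0.2,"dy":0.4,"dz":6,"spin":-0.7}
    - {"dx":-0.2,"dy":0.4,"dz":9,"spin":-0.7}
    - {"dx":-0.2,"dy":0.4,"dz":12,"spin":-0.7}
    - {"dx":-0.2,"dy":0.4,"dz":14.5,"spin":-0.7}
    - {"dx":-0.2,"dy":0.4,"dz":16.5,"spin":-0.7}
    - {"dx":-0.2,"dy":0.4,"dz":17.5,"spin":-0.7}
    - {"dx":-0.2,"dy":0.4,"dz":17.7,"spin":-0.7}
    - {"dx":-0.2,"dy":0.4,"dz":17.7,"spin":-0.7}
    - {"dx":-0.2,"dy":0.4,"dz":17.7,"spin":-0.7}
    - {"dx":-0.2,"dy":0.4,"dz":17.7,"spin":-0.7}

```text
clock: 11.48
tool_pos: [0.4815, -0.326, 0.1274]
orientation: [0.618, 0.786, -0.0, 0.002]
force: [0.1, 0.2, -0.5]
width: 1.001
finger_force: 0.0
```

Call:
jog_arm:
  moves:
    - {"dx":0,"dy":0,"dz":0,"spin":0}
    - {"dx":0,"dy":0,"dz":0,"spin":0}
    - {"dx":0,"dy":0,"dz":0,"spin":0}
    - {"dx":0,"dy":0,"dz":0,"spin":0}
    - {"dx":0,"dy":0,"dz":0,"spin":0}
    - {"dx":0,"dy":0,"dz":0,"spin":0}
    - {"dx":0,"dy":0,"dz":0,"spin":0}
    - {"dx":0,"dy":0,"dz":0,"spin":0}
  hand: 255
  force: 60

```text
clock: 12.15
tool_pos: [0.4808, -0.3252, 0.1256]
orientation: [0.618, 0.786, 0.0, 0.0]
force: [1.5, 0.8, 2.1]
width: 0.27
finger_force: 59.9
```

Call:
jog_arm:
  moves:
    - {"dx":0.2,"dy":0,"dz":0,"spin":0}
    - {"dx":0.4,"dy":0,"dz":0,"spin":0}
    - {"dx":0.6,"dy":0,"dz":0,"spin":0}
    - {"dx":0.8,"dy":0,"dz":0,"spin":0}
    - {"dx":1.0,"dy":0,"dz":0,"spin":0}
    - {"dx":1.2,"dy":0,"dz":0,"spin":0}
    - {"dx":1.3,"dy":0,"dz":0,"spin":0}
    - {"dx":1.4,"dy":0,"dz":0,"spin":0}
    - {"dx":1.4,"dy":0,"dz":0,"spin":0}
    - {"dx":1.4,"dy":0,"dz":0,"spin":0}

```text
clock: 12.98
tool_pos: [0.4783, -0.3151, 0.126]
orientation: [0.617, 0.787, -0.002, 0.005]
force: [4.7, -11.7, -6.5]
width: 0.271
finger_force: 59.0
```

Call:
jog_arm:
  moves:
    - {"dx":0.2,"dy":0,"dz":0,"spin":0}
    - {"dx":0.4,"dy":0,"dz":0,"spin":0}
    - {"dx":0.5,"dy":0,"dz":0,"spin":0}
    - {"dx":0.5,"dy":0,"dz":0,"spin":0}
    - {"dx":0.5,"dy":0,"dz":0,"spin":0}

```text
clock: 13.4
tool_pos: [0.4776, -0.3119, 0.1276]
orientation: [0.617, 0.787, -0.003, 0.006]
force: [2.4, -15.1, -2.5]
width: 0.272
finger_force: 59.5
```

Call:
jog_arm:
  moves:
    - {"dx":-0.3,"dy":0,"dz":0,"spin":0}
    - {"dx":-0.7,"dy":0,"dz":0,"spin":0}
    - {"dx":-1.1,"dy":0,"dz":0,"spin":0}
    - {"dx":-1.5,"dy":0,"dz":0,"spin":0}
    - {"dx":-1.9,"dy":0,"dz":0,"spin":0}
    - {"dx":-2.3,"dy":0,"dz":0,"spin":0}
    - {"dx":-2.7,"dy":0,"dz":0,"spin":0}
    - {"dx":-3.1,"dy":0,"dz":0,"spin":0}
    - {"dx":-3.5,"dy":0,"dz":0,"spin":0}
    - {"dx":-3.7,"dy":0,"dz":0,"spin":0}
    - {"dx":-3.8,"dy":0,"dz":0,"spin":0}
    - {"dx":-3.8,"dy":0,"dz":0,"spin":0}

```text
clock: 14.4
tool_pos: [0.484, -0.3399, 0.1251]
orientation: [0.618, 0.786, 0.003, -0.005]
force: [-2.7, 11.6, 9.5]
width: 0.271
finger_force: 62.3
```

Call:
jog_arm:
  moves:
    - {"dx":0.5,"dy":0,"dz":0,"spin":0}
    - {"dx":1.0,"dy":0,"dz":0,"spin":0}
    - {"dx":1.5,"dy":0,"dz":0,"spin":0}
    - {"dx":1.9,"dy":0,"dz":0,"spin":0}
    - {"dx":1.9,"dy":0,"dz":0,"spin":0}
    - {"dx":1.9,"dy":0,"dz":-0.3,"spin":0}
    - {"dx":1.9,"dy":0,"dz":-0.6,"spin":0}
    - {"dx":1.9,"dy":0,"dz":-0.9,"spin":0}
    - {"dx":1.9,"dy":0,"dz":-1.2,"spin":0}
    - {"dx":1.9,"dy":0,"dz":-1.2,"spin":0}

```text
clock: 15.23
tool_pos: [0.4786, -0.322, 0.1308]
orientation: [0.618, 0.786, 0.001, -0.004]
force: [6.2, 1.7, -19.2]
width: 0.271
finger_force: 61.4
```

```bash
python3 - <<'E'
from h import *
s=state(); im=snapshot("wrist"); save(cv2.resize(im[80:280,220:420],(600,600),interpolation=2),'w4.png'); go(.4808,-.3252,.135)
E
```

```text
jog dx,dy,dz,spin [-0.36  0.14 -0.42] 0 rows 0.1 | yaw 13.6 pos [ 0.4786 -0.322   0.1308] j6 -0.93 t 15.3
```

View pics/w4.png

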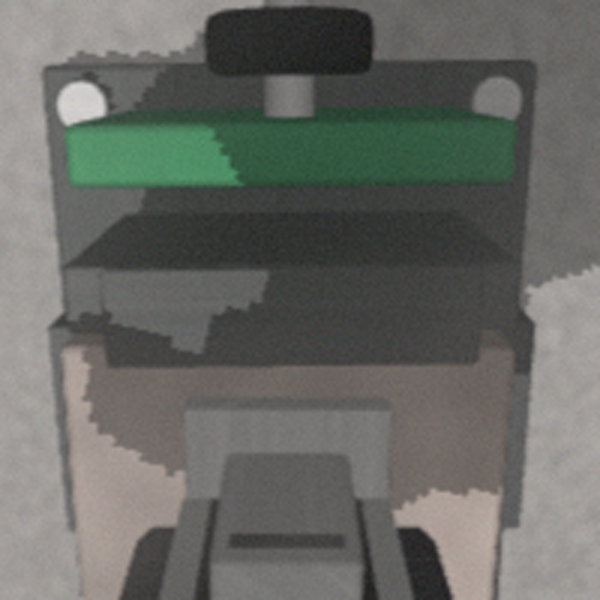

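The block rose only ~5 mm and is stopped by the far (+y) lip (lower edge at row ~365); one more, wider rock.

Call:
jog_arm:
  moves:
    - {"dx":0,"dy":0,"dz":0.6,"spin":0}
    - {"dx":0,"dy":0,"dz":1.2,"spin":0}
    - {"dx":0.4,"dy":0,"dz":1.2,"spin":0}
    - {"dx":0.8,"dy":0,"dz":1.2,"spin":0}
    - {"dx":1.2,"dy":0,"dz":1.2,"spin":0}
    - {"dx":1.6,"dy":0,"dz":1.2,"spin":0}
    - {"dx":2.0,"dy":0,"dz":1.2,"spin":0}
    - {"dx":2.3,"dy":0,"dz":1.2,"spin":0}
    - {"dx":2.4,"dy":0,"dz":1.2,"spin":0}
    - {"dx":2.4,"dy":0,"dz":1.2,"spin":0}
    - {"dx":2.4,"dy":0,"dz":1.2,"spin":0}

```text
clock: 16.2
tool_pos: [0.4769, -0.3078, 0.1292]
orientation: [0.617, 0.787, -0.004, 0.008]
force: [1.6, -17.9, 1.0]
width: 0.273
finger_force: 63.6
```

Call:
jog_arm:
  moves:
    - {"dx":-0.6,"dy":0,"dz":0,"spin":0}
    - {"dx":-1.2,"dy":0,"dz":0,"spin":0}
    - {"dx":-1.8,"dy":0,"dz":0,"spin":0}
    - {"dx":-2.4,"dy":0,"dz":0,"spin":0}
    - {"dx":-3,"dy":0,"dz":0,"spin":0}
    - {"dx":-3.6,"dy":0,"dz":0,"spin":0}
    - {"dx":-4.2,"dy":0,"dz":0,"spin":0}
    - {"dx":-4.6,"dy":0,"dz":0,"spin":0}
    - {"dx":-4.8,"dy":0,"dz":0,"spin":0}
    - {"dx":-4.8,"dy":0,"dz":0,"spin":0}
    - {"dx":-4.8,"dy":0,"dz":0,"spin":0}

```text
clock: 17.12
tool_pos: [0.4846, -0.3412, 0.125]
orientation: [0.618, 0.786, 0.005, -0.009]
force: [-7.7, 22.9, 15.6]
width: 0.269
finger_force: 67.1
```

Call:
jog_arm:
  moves:
    - {"dx":0.5,"dy":0,"dz":0,"spin":0}
    - {"dx":1.0,"dy":0,"dz":0,"spin":0}
    - {"dx":1.5,"dy":0,"dz":0,"spin":0}
    - {"dx":2.0,"dy":0,"dz":0,"spin":0}
    - {"dx":2.2,"dy":0,"dz":0,"spin":0}
    - {"dx":2.2,"dy":0,"dz":-0.4,"spin":0}
    - {"dx":2.2,"dy":0,"dz":-0.8,"spin":0}
    - {"dx":2.2,"dy":0,"dz":-1.2,"spin":0}
    - {"dx":2.2,"dy":0,"dz":-1.6,"spin":0}
    - {"dx":2.2,"dy":0,"dz":-1.6,"spin":0}

```text
clock: 17.95
tool_pos: [0.4802, -0.3278, 0.1397]
orientation: [0.618, 0.786, -0.001, -0.0]
force: [2.1, -6.6, -8.3]
width: 0.268
finger_force: 63.7
```

Call:
jog_arm:
  moves:
    - {"dx":0.1,"dy":0,"dz":-0.5,"spin":0}
    - {"dx":0.1,"dy":0,"dz":-1,"spin":0}
    - {"dx":0.1,"dy":0,"dz":-1.5,"spin":0}
    - {"dx":0.1,"dy":0,"dz":-2.5,"spin":0}
    - {"dx":0.1,"dy":0,"dz":-4,"spin":0}
    - {"dx":0.1,"dy":0,"dz":-6,"spin":0}
    - {"dx":0.1,"dy":0,"dz":-8.5,"spin":0}
    - {"dx":0.1,"dy":0,"dz":-11,"spin":0}
    - {"dx":0.1,"dy":0,"dz":-12,"spin":0}
    - {"dx":0.1,"dy":0,"dz":-12,"spin":0}
    - {"dx":0.1,"dy":0,"dz":-12,"spin":0}

```text
clock: 18.87
tool_pos: [0.4802, -0.3254, 0.2596]
orientation: [0.618, 0.786, 0.0, -0.001]
force: [-0.5, 0.5, -6.8]
width: 0.273
finger_force: 63.4
```

```bash
python3 - <<'E'
from h import *
s=state(); im=snapshot("wrist"); save(im[100:400,160:480],'w5.png')
print(s["force"],s["width"])
for k,v in SLOT.items(): print(k); go(v[0],v[1],.26,v[2])
E
```

```text
[-0.52498871  0.46833955 -6.79662311] 0.2727435023536456
A
jog dx,dy,dz,spin [25.71 18.03 -0.1 ] -83.3 rows 11.7 | yaw 13.7 pos [ 0.4797 -0.3251  0.2584] j6 -0.93 t 18.9
B
jog dx,dy,dz,spin [36.27 19.2  -0.05] -83.3 rows 11.7 | yaw 13.7 pos [ 0.4797 -0.3251  0.2584] j6 -0.93 t 18.9
C
jog dx,dy,dz,spin [23.34 26.13 -0.13] 6.7 rows 8.5 | yaw 13.7 pos [ 0.4797 -0.3251  0.2584] j6 -0.93 t 18.9
D
jog dx,dy,dz,spin [30.08 26.91 -0.1 ] 6.7 rows 9.8 | yaw 13.7 pos [ 0.4797 -0.3251  0.2584] j6 -0.93 t 18.9
E
jog dx,dy,dz,spin [36.83 27.65 -0.07] 6.7 rows 11.2 | yaw 13.7 pos [ 0.4797 -0.3251  0.2584] j6 -0.93 t 18.9
```

View pics/w5.png

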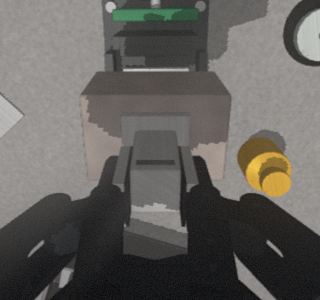

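Call:
jog_arm:
  moves:
    - {"dx":0,"dy":2,"dz":-2,"spin":0}
    - {"dx":3,"dy":4,"dz":-3,"spin":1}
    - {"dx":6,"dy":6.5,"dz":-3,"spin":2}
    - {"dx":9,"dy":9,"dz":-3,"spin":3}
    - {"dx":12,"dy":11.5,"dz":-3,"spin":4}
    - {"dx":15,"dy":14,"dz":-3,"spin":5}
    - {"dx":18,"dy":16.5,"dz":-3,"spin":6}
    - {"dx":21,"dy":19,"dz":-3,"spin":6.7}
    - {"dx":24,"dy":21.5,"dz":-3,"spin":6.7}
    - {"dx":27,"dy":24,"dz":-3,"spin":6.7}
    - {"dx":29.2,"dy":26,"dz":-2,"spin":6.7}
    - {"dx":30.1,"dy":26.9,"dz":0,"spin":6.7}

```text
clock: 19.92
tool_pos: [0.6725, 0.0344, 0.261]
orientation: [0.662, 0.75, 0.002, -0.0]
force: [-0.7, -0.3, -6.1]
width: 0.271
finger_force: 63.4
```

Call:
jog_arm:
  moves:
    - {"dx":0,"dy":0,"dz":2,"spin":0}
    - {"dx":0,"dy":0,"dz":4,"spin":0}
    - {"dx":0,"dy":0,"dz":6,"spin":0}
    - {"dx":0,"dy":0,"dz":8,"spin":0}
    - {"dx":0,"dy":0,"dz":9.5,"spin":0}
    - {"dx":0,"dy":0,"dz":10.5,"spin":0}
    - {"dx":0,"dy":0,"dz":11,"spin":0}
    - {"dx":0,"dy":0,"dz":11,"spin":0}
    - {"dx":0,"dy":0,"dz":11,"spin":0}
    - {"dx":0,"dy":0,"dz":11,"spin":0}

```text
clock: 20.75
tool_pos: [0.672, 0.0298, 0.1531]
orientation: [0.663, 0.749, 0.001, 0.001]
force: [0.2, 0.1, -6.2]
width: 0.27
finger_force: 63.3
```

```bash
python3 - <<'E'
from h import *
go(.6701,.0308,.1316,7); s=state(); print(s["force"])
E
```

```text
jog dx,dy,dz,spin [ 0.12 -0.18  2.15] -0.0 rows 0.5 | yaw 7.0 pos [0.672  0.0298 0.1531] j6 -0.16 t 20.8
[ 0.24380412  0.09412244 -6.24332258]
```

Call:
jog_arm:
  moves:
    - {"dx":0.1,"dy":-0.15,"dz":0.6,"spin":0}
    - {"dx":0.1,"dy":-0.15,"dz":1.2,"spin":0}
    - {"dx":0.1,"dy":-0.15,"dz":1.5,"spin":0}
    - {"dx":0.1,"dy":-0.15,"dz":1.7,"spin":0}
    - {"dx":0.1,"dy":-0.15,"dz":1.85,"spin":0}
    - {"dx":0.1,"dy":-0.15,"dz":2.0,"spin":0}
    - {"dx":0.1,"dy":-0.15,"dz":2.1,"spin":0}
    - {"dx":0.1,"dy":-0.15,"dz":2.2,"spin":0}
    - {"dx":0.1,"dy":-0.15,"dz":2.2,"spin":0}
    - {"dx":0.1,"dy":-0.15,"dz":2.2,"spin":0}

```text
clock: 21.58
tool_pos: [0.6694, 0.031, 0.1324]
orientation: [0.663, 0.749, -0.0, -0.0]
force: [-8.0, 1.3, 5.9]
width: 0.265
finger_force: 65.1
```

Call:
jog_arm:
  moves:
    - {"dx":0,"dy":0,"dz":0,"spin":0}
    - {"dx":0,"dy":0,"dz":0,"spin":0}
    - {"dx":0,"dy":0,"dz":0,"spin":0}
    - {"dx":0,"dy":0,"dz":0,"spin":0}
    - {"dx":0,"dy":0,"dz":-1,"spin":0}
    - {"dx":0,"dy":0,"dz":-3,"spin":0}
    - {"dx":0,"dy":0,"dz":-6,"spin":0}
    - {"dx":0,"dy":0,"dz":-10,"spin":0}
    - {"dx":0,"dy":0,"dz":-14,"spin":0}
    - {"dx":0,"dy":0,"dz":-17,"spin":0}
    - {"dx":0,"dy":0,"dz":-17,"spin":0}
    - {"dx":0,"dy":0,"dz":-17,"spin":0}
  hand: 120

```text
clock: 22.58
tool_pos: [0.6707, 0.0307, 0.3041]
orientation: [0.663, 0.749, 0.002, 0.003]
force: [-0.1, -0.3, -0.4]
width: 0.527
finger_force: 0.0
```

```bash
python3 - <<'E'
from h import *
s=state(); c=camof("wrist",s); im=snapshot("wrist"); save(im,'w6.png'); np.savez('w6.npz',im=im,K=c[0],W=c[1])
for o in outline_of("wrist","wedged_b"):
    m=mrect(o["pixels"]); print(round(o["p"],2),np.round(o["position"]),cv2.boundingRect(m.astype(np.int32)),world(c,[o["position"]],.085).round(3))
print(pix(c,[[.6701,.0308,z] for z in(.085,.135)]))
# clamp A & loose from top
t=camof("top"); snapshot("top")
for o in outline_of("top","wedged_a"): print("top",round(o["p"],2),np.round(o["position"]),world(t,[o["position"]],.06).round(3))
go(.478,.325,.30,-12)
E
```

```text
[[313.75575708 175.33293583]
 [313.85668613 187.10815516]]
top 0.98 [231. 223.] [[0.475 0.332 0.06 ]]
jog dx,dy,dz,spin [ 31.52 -15.34  -0.24] 19.0 rows 8.6 | yaw 7.0 pos [0.6685 0.0307 0.2969] j6 -0.16 t 22.8
```

Call:
jog_arm:
  moves:
    - {"dx":31.5,"dy":-15.3,"dz":0,"spin":19}
    - {"dx":31.5,"dy":-15.3,"dz":0,"spin":19}
    - {"dx":31.5,"dy":-15.3,"dz":0,"spin":19}
    - {"dx":31.5,"dy":-15.3,"dz":0,"spin":19}
    - {"dx":31.5,"dy":-15.3,"dz":0,"spin":19}
    - {"dx":31.5,"dy":-15.3,"dz":0,"spin":19}
    - {"dx":31.5,"dy":-15.3,"dz":0,"spin":19}
    - {"dx":31.5,"dy":-15.3,"dz":0,"spin":19}
    - {"dx":31.5,"dy":-15.3,"dz":0,"spin":19}
    - {"dx":31.5,"dy":-15.3,"dz":0,"spin":19}
    - {"dx":31.5,"dy":-15.3,"dz":0,"spin":19}
    - {"dx":31.5,"dy":-15.3,"dz":0,"spin":19}
  hand: 0

```text
clock: 23.78
tool_pos: [0.4793, 0.3242, 0.298]
orientation: [0.777, 0.629, -0.001, 0.0]
force: [0.6, -1.1, 0.1]
width: 0.999
finger_force: 0.0
```

```bash
python3 - <<'E'
from h import *
s=state(); print(s["tool_pos"],yaw(s)); c=camof("wrist",s); im=snapshot("wrist"); save(im,'w7.png')
np.savez('w7.npz',K=c[0],W=c[1],im=im)
a=np.load('w6.npz')['im']
save(np.hstack([im[60:280,200:440],a[60:280,200:440]]),'v7.png')
E
python3 - <<'E'
import cv2
a=cv2.imread('pics/v7.png'); cv2.imwrite('pics/v7b.png',cv2.resize(a,(800,367),interpolation=2))
E
```

```text
[0.47927572 0.32419598 0.29800071] -12.048362945022772
```

View pics/v7b.png

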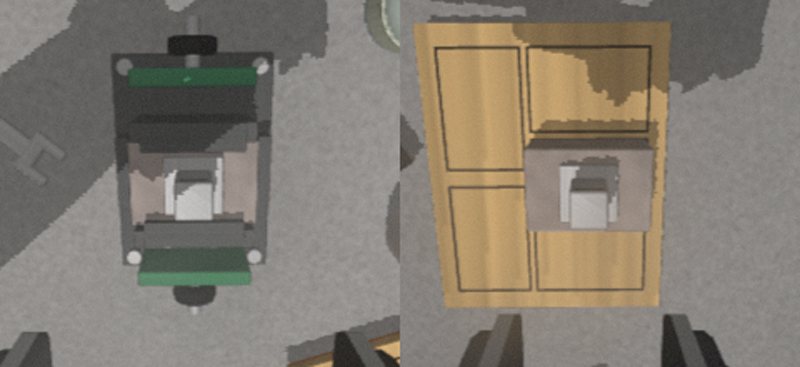

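Left: clamp A, lug top centre ≈ (317,180). Right: block B sits square in slot D, lug at (313,187) versus (314,187) expected.

```bash
python3 - <<'E'
from h import *
d=np.load('w7.npz'); c=(d['K'],d['W']); g=cv2.cvtColor(d['im'],cv2.COLOR_RGB2GRAY)
f=lambda q:[(200+x/1.667,60+y/1.667) for x,y in q]
w=world(c,f([(112,55),(272,53),(125,264),(265,262)]),.012); print(w.round(3),w.mean(0).round(4))
for a,b in((0,1),(2,3),(2,0),(3,1)): e=w[b]-w[a]; print(np.degrees(np.arctan2(e[1],e[0])).round(1),np.linalg.norm(e).round(3))
print("lug",world(c,[(317.3,180)],.129).round(4)); print(g[160:200:3,298:336:2])
go(*world(c,[(317.3,180)],.129)[0,:2],.125,-12)
E
```

```text
[[0.437 0.427 0.012]
 [0.558 0.403 0.012]
 [0.403 0.257 0.012]
 [0.525 0.233 0.012]] [0.4809 0.3299 0.012 ]
-11.4 0.124
-11.1 0.124
78.7 0.174
78.9 0.174
lug [[0.4823 0.331  0.129 ]]
[[108 114 111 113 111 110 115 114 117 115 114 113 117 111 111 114 156 181
  137]
 [108 110 135 178 101  85  84  84  86  85  91  83  88  85  94 121 190 180
  124]
 [133 171 200 178  91  83  86  86  84  88  87  86  87  86  86 112 165 179
  132]
 [142 194 200 150  93  95  96  95  94  96 107 105 107 106 108 107 165 179
  133]
 [142 200 196 137 113 112 115 120 184 186 186 183 184 181 166 114 191 180
  133]
 [144 200 193 133 116 117 183 194 193 187 182 183 182 181 166 161 195 179
  123]
 [134 199 198 151 168 197 194 192 193 191 191 185 181 182 168 162 190 178
  128]
 [129 200 197 167 191 194 192 192 191 187 190 188 190 187 168 165 189 179
  137]
 [137 199 199 168 190 194 195 193 190 192 189 186 187 184 176 165 192 175
  137]
 [128 190 191 160 193 198 191 191 192 192 191 189 187 183 171 159 186 169
  106]
 [101 102 101 113 184 199 194 193 192 191 188 189 183 185 174 108 103 102
   99]
 [ 72  73  77  78  77  77  79  80  80  79  86  82  85  83  87  82  84  88
   90]
 [ 98  99 102 101 101 104 101 101 101 101  99 104 101 103 105 100  99 102
  101]
 [101 106 104 100 100 104 101 103 102  99 100 102 104 104  99 106 101 103
  102]]
jog dx,dy,dz,spin [ 0.78  0.13 17.33] -0.1 rows 4.2 | yaw -12.1 pos [0.4796 0.3239 0.2983] j6 0.71 t 23.8
```

Call:
jog_arm:
  moves:
    - {"dx":0.7,"dy":0.1,"dz":3,"spin":-0.8}
    - {"dx":0.7,"dy":0.1,"dz":6,"spin":-0.8}
    - {"dx":0.7,"dy":0.1,"dz":9,"spin":-0.8}
    - {"dx":0.7,"dy":0.1,"dz":12,"spin":-0.8}
    - {"dx":0.7,"dy":0.1,"dz":14.5,"spin":-0.8}
    - {"dx":0.7,"dy":0.1,"dz":16.3,"spin":-0.8}
    - {"dx":0.7,"dy":0.1,"dz":17.1,"spin":-0.8}
    - {"dx":0.7,"dy":0.1,"dz":17.3,"spin":-0.8}
    - {"dx":0.7,"dy":0.1,"dz":17.3,"spin":-0.8}
    - {"dx":0.7,"dy":0.1,"dz":17.3,"spin":-0.8}
    - {"dx":0.7,"dy":0.1,"dz":17.3,"spin":-0.8}

```text
clock: 24.75
tool_pos: [0.4829, 0.3319, 0.1283]
orientation: [0.773, 0.634, 0.002, 0.0]
force: [0.6, 0.0, 0.7]
width: 1.001
finger_force: 0.0
```

Call:
jog_arm:
  moves:
    - {"dx":0,"dy":0,"dz":0,"spin":0}
    - {"dx":0,"dy":0,"dz":0,"spin":0}
    - {"dx":0,"dy":0,"dz":0,"spin":0}
    - {"dx":0,"dy":0,"dz":0,"spin":0}
    - {"dx":0,"dy":0,"dz":0,"spin":0}
    - {"dx":0,"dy":0,"dz":0,"spin":0}
    - {"dx":0,"dy":0,"dz":0,"spin":0}
    - {"dx":0,"dy":0,"dz":0,"spin":0}
  hand: 255
  force: 60

```text
clock: 25.42
tool_pos: [0.4817, 0.3317, 0.1266]
orientation: [0.773, 0.635, 0.0, -0.0]
force: [-2.3, -0.2, 2.9]
width: 0.269
finger_force: 60.1
```

Call:
jog_arm:
  moves:
    - {"dx":0.3,"dy":0,"dz":0,"spin":0}
    - {"dx":0.6,"dy":0,"dz":0,"spin":0}
    - {"dx":0.9,"dy":0,"dz":0,"spin":0}
    - {"dx":1.1,"dy":0,"dz":0,"spin":0}
    - {"dx":1.3,"dy":0,"dz":0,"spin":0}
    - {"dx":1.5,"dy":0,"dz":0,"spin":0}
    - {"dx":1.7,"dy":0,"dz":0,"spin":0}
    - {"dx":1.9,"dy":0,"dz":0,"spin":0}
    - {"dx":2.1,"dy":0,"dz":0,"spin":0}
    - {"dx":2.2,"dy":0,"dz":0,"spin":0}
    - {"dx":2.2,"dy":0,"dz":0,"spin":0}
    - {"dx":2.2,"dy":0,"dz":0,"spin":0}

```text
clock: 26.42
tool_pos: [0.4849, 0.3464, 0.1258]
orientation: [0.773, 0.635, -0.008, 0.005]
force: [-5.8, -23.7, 12.3]
width: 0.269
finger_force: 61.6
```

Call:
jog_arm:
  moves:
    - {"dx":-0.5,"dy":0,"dz":0,"spin":0}
    - {"dx":-1,"dy":0,"dz":0,"spin":0}
    - {"dx":-1.5,"dy":0,"dz":0,"spin":0}
    - {"dx":-2,"dy":0,"dz":0,"spin":0}
    - {"dx":-2.5,"dy":0,"dz":0,"spin":0}
    - {"dx":-3,"dy":0,"dz":0,"spin":0}
    - {"dx":-3.4,"dy":0,"dz":0,"spin":0}
    - {"dx":-3.8,"dy":0,"dz":0,"spin":0}
    - {"dx":-4.2,"dy":0,"dz":0,"spin":0}
    - {"dx":-4.6,"dy":0,"dz":0,"spin":0}
    - {"dx":-4.7,"dy":0,"dz":0,"spin":0}
    - {"dx":-4.7,"dy":0,"dz":0,"spin":0}

```text
clock: 27.42
tool_pos: [0.4786, 0.3127, 0.1295]
orientation: [0.773, 0.634, 0.007, -0.003]
force: [0.1, 18.2, 3.4]
width: 0.267
finger_force: 60.2
```

Call:
jog_arm:
  moves:
    - {"dx":0.6,"dy":0,"dz":0,"spin":0}
    - {"dx":1.2,"dy":0,"dz":0,"spin":0}
    - {"dx":1.8,"dy":0,"dz":0,"spin":0}
    - {"dx":2.4,"dy":0,"dz":0,"spin":0}
    - {"dx":3,"dy":0,"dz":0,"spin":0}
    - {"dx":3.6,"dy":0,"dz":0,"spin":0}
    - {"dx":4.2,"dy":0,"dz":0,"spin":0}
    - {"dx":4.7,"dy":0,"dz":0,"spin":0}
    - {"dx":4.9,"dy":0,"dz":0,"spin":0}
    - {"dx":4.9,"dy":0,"dz":0,"spin":0}
    - {"dx":4.9,"dy":0,"dz":0,"spin":0}

```text
clock: 28.33
tool_pos: [0.4853, 0.3494, 0.1251]
orientation: [0.772, 0.635, -0.007, 0.004]
force: [-4.6, -18.7, 8.6]
width: 0.267
finger_force: 61.8
```

Call:
jog_arm:
  moves:
    - {"dx":-0.6,"dy":0,"dz":0,"spin":0}
    - {"dx":-1.2,"dy":0,"dz":0,"spin":0}
    - {"dx":-1.8,"dy":0,"dz":0,"spin":0}
    - {"dx":-2.3,"dy":0,"dz":0,"spin":0}
    - {"dx":-2.4,"dy":0,"dz":0,"spin":0}
    - {"dx":-2.4,"dy":0,"dz":-0.4,"spin":0}
    - {"dx":-2.4,"dy":0,"dz":-0.8,"spin":0}
    - {"dx":-2.4,"dy":0,"dz":-1.2,"spin":0}
    - {"dx":-2.4,"dy":0,"dz":-1.6,"spin":0}
    - {"dx":-2.4,"dy":0,"dz":-1.6,"spin":0}

```text
clock: 29.17
tool_pos: [0.4792, 0.3267, 0.134]
orientation: [0.772, 0.635, -0.006, 0.002]
force: [9.5, -6.0, -25.2]
width: 0.27
finger_force: 61.9
```

Call:
jog_arm:
  moves:
    - {"dx":0,"dy":0,"dz":0.5,"spin":0}
    - {"dx":0.2,"dy":0,"dz":1.0,"spin":0}
    - {"dx":0.4,"dy":0,"dz":1.2,"spin":0}
    - {"dx":0.6,"dy":0,"dz":1.2,"spin":0}
    - {"dx":0.6,"dy":0,"dz":1.2,"spin":0}
    - {"dx":0.6,"dy":0,"dz":0.8,"spin":0}
    - {"dx":0.6,"dy":0,"dz":0.4,"spin":0}
    - {"dx":0.6,"dy":0,"dz":0,"spin":0}
    - {"dx":0.6,"dy":0,"dz":0,"spin":0}
    - {"dx":0.6,"dy":0,"dz":0,"spin":0}

```text
clock: 30.0
tool_pos: [0.4814, 0.3362, 0.1357]
orientation: [0.773, 0.635, -0.002, 0.0]
force: [11.3, 6.4, -36.1]
width: 0.265
finger_force: 62.4
```

Call:
jog_arm:
  moves:
    - {"dx":-0.2,"dy":0,"dz":0.8,"spin":0}
    - {"dx":-0.4,"dy":0,"dz":1.6,"spin":0}
    - {"dx":-1,"dy":0,"dz":1.6,"spin":0}
    - {"dx":-1.5,"dy":0,"dz":1.6,"spin":0}
    - {"dx":-2,"dy":0,"dz":1.6,"spin":0}
    - {"dx":-2.5,"dy":0,"dz":1.6,"spin":0}
    - {"dx":-2.9,"dy":0,"dz":1.6,"spin":0}
    - {"dx":-3.2,"dy":0,"dz":1.6,"spin":0}
    - {"dx":-3.5,"dy":0,"dz":1.6,"spin":0}
    - {"dx":-3.6,"dy":0,"dz":1.6,"spin":0}
    - {"dx":-3.6,"dy":0,"dz":1.6,"spin":0}
    - {"dx":-3.6,"dy":0,"dz":1.6,"spin":0}

```text
clock: 31.0
tool_pos: [0.4794, 0.3085, 0.1325]
orientation: [0.774, 0.634, 0.01, -0.003]
force: [1.3, 19.0, 3.3]
width: 0.269
finger_force: 66.6
```

Call:
jog_arm:
  moves:
    - {"dx":0.6,"dy":0,"dz":0,"spin":0}
    - {"dx":1.2,"dy":0,"dz":0,"spin":0}
    - {"dx":1.8,"dy":0,"dz":0,"spin":0}
    - {"dx":2.4,"dy":0,"dz":0,"spin":0}
    - {"dx":3,"dy":0,"dz":0,"spin":0}
    - {"dx":3.6,"dy":0,"dz":0,"spin":0}
    - {"dx":4.2,"dy":0,"dz":0,"spin":0}
    - {"dx":4.7,"dy":0,"dz":0,"spin":0}
    - {"dx":5.2,"dy":0,"dz":0,"spin":0}
    - {"dx":5.6,"dy":0,"dz":0,"spin":0}
    - {"dx":5.9,"dy":0,"dz":0,"spin":0}
    - {"dx":5.9,"dy":0,"dz":0,"spin":0}

```text
clock: 32.0
tool_pos: [0.4873, 0.3554, 0.1269]
orientation: [0.772, 0.635, -0.005, 0.004]
force: [-2.7, -15.4, 7.3]
width: 0.265
finger_force: 68.9
```

Call:
jog_arm:
  moves:
    - {"dx":-0.6,"dy":0,"dz":0,"spin":0}
    - {"dx":-1.2,"dy":0,"dz":0,"spin":0}
    - {"dx":-1.8,"dy":0,"dz":0,"spin":0}
    - {"dx":-2.3,"dy":0,"dz":0,"spin":0}
    - {"dx":-2.6,"dy":0,"dz":0,"spin":0}
    - {"dx":-2.6,"dy":0,"dz":0,"spin":0}
    - {"dx":-2.6,"dy":0,"dz":-0.4,"spin":0}
    - {"dx":-2.6,"dy":0,"dz":-0.8,"spin":0}
    - {"dx":-2.6,"dy":0,"dz":-0.8,"spin":0}
    - {"dx":-2.6,"dy":0,"dz":-0.8,"spin":0}

```text
clock: 32.83
tool_pos: [0.4822, 0.3355, 0.1341]
orientation: [0.773, 0.634, 0.001, -0.001]
force: [0.4, 6.2, -5.7]
width: 0.266
finger_force: 67.5
```

```bash
python3 - <<'E'
from h import *
s=state(); im=snapshot("wrist"); sc=snapshot("scene"); a=cv2.resize(im[80:280,220:420],(400,400),interpolation=2); b=cv2.resize(sc[110:190,340:420],(400,400),interpolation=2)
save(np.hstack([a,b]),'w8.png'); go(.4817,.3317,.1266); print(s["force"])
E
```

```text
jog dx,dy,dz,spin [-0.39  0.03  0.74] 0 rows 0.2 | yaw -11.3 pos [0.4822 0.3355 0.134 ] j6 0.71 t 32.9
[ 0.42910925  6.24519283 -5.71089897]
```

View pics/w8.png

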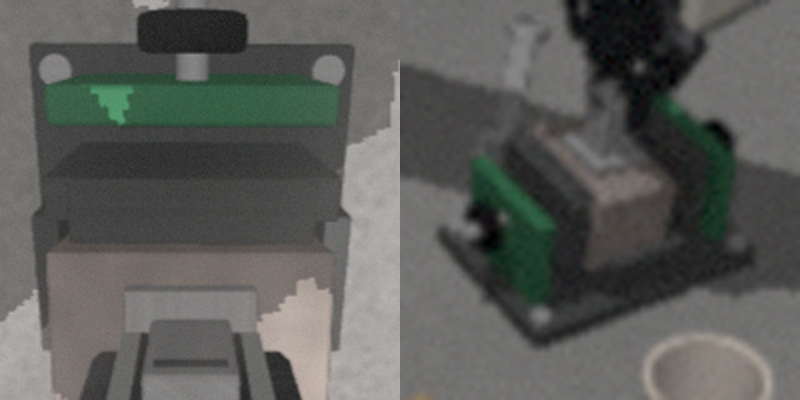

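The block's far edge now shows clear of the lip and the pull equals its weight; draw it out.

Call:
jog_arm:
  moves:
    - {"dx":-0.1,"dy":0,"dz":-0.4,"spin":0}
    - {"dx":-0.1,"dy":0,"dz":-0.8,"spin":0}
    - {"dx":-0.1,"dy":0,"dz":-1.2,"spin":0}
    - {"dx":-0.1,"dy":0,"dz":-2,"spin":0}
    - {"dx":-0.1,"dy":0,"dz":-3,"spin":0}
    - {"dx":-0.1,"dy":0,"dz":-5,"spin":0}
    - {"dx":-0.1,"dy":0,"dz":-7.5,"spin":0}
    - {"dx":-0.1,"dy":0,"dz":-10,"spin":0}
    - {"dx":-0.1,"dy":0,"dz":-12,"spin":0}
    - {"dx":-0.1,"dy":0,"dz":-13,"spin":0}
    - {"dx":-0.1,"dy":0,"dz":-13,"spin":0}
    - {"dx":-0.1,"dy":0,"dz":-13,"spin":0}

```text
clock: 33.93
tool_pos: [0.4816, 0.3329, 0.2632]
orientation: [0.773, 0.635, -0.001, 0.0]
force: [-0.7, 0.0, -6.6]
width: 0.267
finger_force: 67.3
```

```bash
python3 - <<'E'
from h import *
s=state(); c=camof("wrist",s); im=snapshot("wrist"); save(im,'w9.png'); print(s["force"],s["width"])
go(*SLOT['E'][:2],.26,7)
# tilt: expected pixel rows of block top edges if upright
for o in outline_of("wrist","wedged_a"):
    print(o["p"],o["position"],cv2.boundingRect(mrect(o["pixels"]).astype(np.int32)))
M=R.from_quat(s["orientation"]).as_matrix()
for q in [(.03,-.045),(.03,.045)]:
    P=s["tool_pos"]+M@np.array([q[0]*-1,q[1],.1016-.055]); print(pix(c,[P]))
    P=s["tool_pos"]+M@np.array([q[0],q[1],.1016-.055]); print(pix(c,[P]))
E
```

```text
[-6.55666842e-01  6.28577916e-03 -6.58716800e+00] 0.2668327139345458
jog dx,dy,dz,spin [-19.5   22.25   0.19] -18.2 rows 7.2 | yaw -11.2 pos [0.4811 0.3327 0.2619] j6 0.71 t 34.0
0.88 [313.7, 231.0] (242, 181, 147, 130)
0.65 [509.0, 338.8] (472, 320, 61, 53)
[[246.84358117 283.24701839]]
[[239.2193079  195.70835978]]
[[384.67522017 283.32904575]]
[[392.42811588 195.73064945]]
```

Call:
jog_arm:
  moves:
    - {"dx":-1,"dy":1,"dz":-1,"spin":-2}
    - {"dx":-3,"dy":3.3,"dz":-2,"spin":-4}
    - {"dx":-5.2,"dy":6,"dz":-2,"spin":-6}
    - {"dx":-7.6,"dy":8.7,"dz":-2,"spin":-8}
    - {"dx":-10,"dy":11.4,"dz":-2,"spin":-10}
    - {"dx":-12.4,"dy":14.1,"dz":-2,"spin":-13}
    - {"dx":-14.8,"dy":16.9,"dz":-2,"spin":-16}
    - {"dx":-17,"dy":19.4,"dz":-2,"spin":-18.2}
    - {"dx":-18.7,"dy":21.4,"dz":-1,"spin":-18.2}
    - {"dx":-19.5,"dy":22.25,"dz":0,"spin":-18.2}
    - {"dx":-19.5,"dy":22.25,"dz":0.2,"spin":-18.2}

```text
clock: 34.95
tool_pos: [0.6618, 0.096, 0.2568]
orientation: [0.664, 0.748, -0.003, -0.002]
force: [-1.1, 0.2, -7.9]
width: 0.269
finger_force: 67.0
```

Call:
jog_arm:
  moves:
    - {"dx":0,"dy":0,"dz":2,"spin":0}
    - {"dx":0,"dy":0,"dz":4,"spin":0}
    - {"dx":0,"dy":0,"dz":6,"spin":0}
    - {"dx":0,"dy":0,"dz":8,"spin":0}
    - {"dx":0,"dy":0,"dz":9.5,"spin":0}
    - {"dx":0,"dy":0,"dz":10.5,"spin":0}
    - {"dx":0,"dy":0,"dz":11,"spin":0}
    - {"dx":0,"dy":0,"dz":11,"spin":0}
    - {"dx":0,"dy":0,"dz":11,"spin":0}
    - {"dx":0,"dy":0,"dz":11,"spin":0}

```text
clock: 35.78
tool_pos: [0.6633, 0.099, 0.154]
orientation: [0.663, 0.749, 0.001, 0.001]
force: [-0.1, 0.5, -5.9]
width: 0.267
finger_force: 67.0
```

```bash
python3 - <<'E'
from h import *
s=state(); im=snapshot("wrist"); save(im,'w10.png'); go(*SLOT['E'][:2],.1316,7)
E
```

```text
jog dx,dy,dz,spin [-0.06 -0.21  2.26] -0.0 rows 0.6 | yaw 7.0 pos [0.6634 0.099  0.1542] j6 -0.05 t 35.8
```

View pics/w10.png

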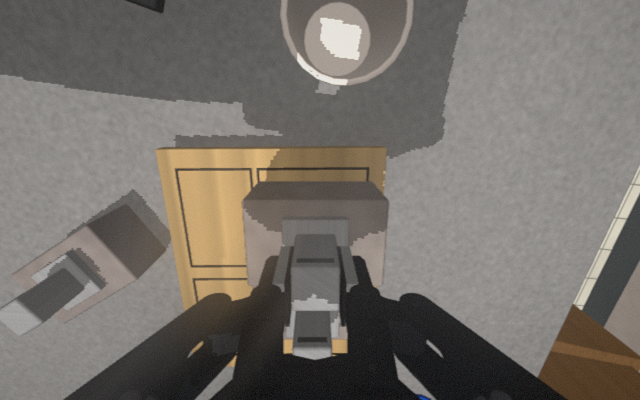

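Block A hangs square over slot E (outline's far edge at row 168), clear of block B. Set down.

Call:
jog_arm:
  moves:
    - {"dx":0,"dy":-0.2,"dz":0.6,"spin":0}
    - {"dx":0,"dy":-0.2,"dz":1.2,"spin":0}
    - {"dx":0,"dy":-0.2,"dz":1.5,"spin":0}
    - {"dx":0,"dy":-0.2,"dz":1.7,"spin":0}
    - {"dx":0,"dy":-0.2,"dz":1.85,"spin":0}
    - {"dx":0,"dy":-0.2,"dz":2.0,"spin":0}
    - {"dx":0,"dy":-0.2,"dz":2.1,"spin":0}
    - {"dx":0,"dy":-0.2,"dz":2.2,"spin":0}
    - {"dx":0,"dy":-0.2,"dz":2.2,"spin":0}
    - {"dx":0,"dy":-0.2,"dz":2.2,"spin":0}

```text
clock: 36.67
tool_pos: [0.6604, 0.0981, 0.1356]
orientation: [0.663, 0.749, -0.001, -0.0]
force: [-13.3, -4.0, 17.2]
width: 0.271
finger_force: 70.2
```

Call:
jog_arm:
  moves:
    - {"dx":0,"dy":0,"dz":-0.2,"spin":0}
    - {"dx":0,"dy":0,"dz":-0.2,"spin":0}

```text
clock: 36.83
tool_pos: [0.6608, 0.0984, 0.1357]
orientation: [0.663, 0.749, 0.0, 0.0]
force: [-5.6, -1.2, 9.4]
width: 0.266
finger_force: 69.0
```

Call:
jog_arm:
  moves:
    - {"dx":0,"dy":0,"dz":0,"spin":0}
    - {"dx":0,"dy":0,"dz":0,"spin":0}
    - {"dx":0,"dy":0,"dz":0,"spin":0}
    - {"dx":0,"dy":0,"dz":0,"spin":0}
    - {"dx":0,"dy":0,"dz":-1,"spin":0}
    - {"dx":0,"dy":0,"dz":-3,"spin":0}
    - {"dx":0,"dy":0,"dz":-6,"spin":0}
    - {"dx":0,"dy":0,"dz":-10,"spin":0}
    - {"dx":0,"dy":0,"dz":-14,"spin":0}
    - {"dx":0,"dy":0,"dz":-17,"spin":0}
    - {"dx":0,"dy":0,"dz":-17,"spin":0}
    - {"dx":0,"dy":0,"dz":-17,"spin":0}
  hand: 120

```text
clock: 37.83
tool_pos: [0.6616, 0.0988, 0.3069]
orientation: [0.663, 0.749, 0.003, 0.003]
force: [0.7, 0.2, -0.9]
width: 0.531
finger_force: 0.0
```

```bash
cat > lug.py <<'E'
from h import *
def boxfit(c,mask,z0,g):
    "fit block pose (x,y,yaw) to a mask by IoU of the projected concrete+plate+lug"
    from scipy.optimize import minimize
    big=cv2.resize(mask.astype(np.uint8),(2560,1600),interpolation=0)
    def model(p):
        m=np.zeros((1600,2560),np.uint8); Rz=R.from_euler('z',p[2]).as_matrix()
        for hx,hy,a,b in((.045,.03,0,.055),(.02,.02,.055,.063),(.012,.012,.063,.105)):
            P=np.array([[i*hx,j*hy,h] for i in(-1,1) for j in(-1,1) for h in(a,b)])@Rz.T+[p[0],p[1],z0]
            cv2.fillConvexPoly(m,cv2.convexHull(np.round(4*pix(c,P)+1.5).astype(np.int32)),1)
        return m
    f=lambda p:-(model(p)&big).sum()/(model(p)|big).sum()
    r=min((minimize(f,[g[0],g[1],y],method='Nelder-Mead',options=dict(maxfev=150,initial_simplex=[[g[0],g[1],y],[g[0]+.008,g[1],y],[g[0],g[1]+.008,y],[g[0],g[1],y+.25]])) for y in g[2:]),key=lambda r:r.fun)
    return np.round(r.x[:2],4),np.degrees(r.x[2])%180,r.fun
def look(thing,z0,g,cam="wrist"):
    s=state(); c=camof(cam,s); im=snapshot(cam)
    for o in outline_of(cam,thing):
        w=world(c,[o["position"]],z0+.06)[0]
        if o["p"]>.3 and o["pixels"].sum()>200: print(round(o["p"],2),np.round(o["position"]),w.round(3),boxfit(c,o["pixels"],z0,[w[0],w[1],*g]))
    return im
E
python3 - <<'E'
from lug import *
look("wedged_a",.03,[np.radians(7)])
go(.44,.0,.28,None)
E
```

```text
0.94 [313. 180.] [0.661 0.094 0.09 ] (array([0.6828, 0.2035]), np.float64(84.079803467241), np.float64(0.0))
0.58 [315. 226.] [0.67  0.036 0.09 ] (array([0.6919, 0.1452]), np.float64(84.079803467241), np.float64(0.0))
jog dx,dy,dz,spin [ -7.12 -23.03   2.18] 0 rows 5.9 | yaw 7.0 pos [0.66   0.0986 0.3016] j6 -0.05 t 37.9lug.py:12: RuntimeWarning: overflow encountered in scalar negative
  f=lambda p:-(model(p)&big).sum()/(model(p)|big).sum()
```

```bash
sed -i 's/f=lambda p:-(model(p)&big).sum()/f=lambda p:-float((model(p)\&big).sum())/' lug.py
python3 - <<'E'
from lug import *
look("wedged_a",.03,[np.radians(7)])
print("loose, top"); look("loose_1",0,np.radians([0,45,90,135]),"top")
go(.43,.0,.28,90)
E
```

```text
0.76 [317. 226.] [0.669 0.038 0.09 ] (array([0.6687, 0.0285]), np.float64(5.60831736288032), np.float64(-0.7753547144315225))
0.74 [271. 203.] [0.611 0.061 0.09 ] (array([0.5792, 0.0907]), np.float64(95.8196514050812), np.float64(-0.3663755124907688))
0.63 [167. 211.] [0.488 0.036 0.09 ] (array([0.4823, 0.0275]), np.float64(37.75103634578059), np.float64(-0.8152937908042783))
0.56 [317. 179.] [0.662 0.097 0.09 ] (array([0.6604, 0.0924]), np.float64(7.028366178001607), np.float64(-0.9817900482828775))
loose, top
jog dx,dy,dz,spin [ -7.   -23.98   2.08] -83.0 rows 11.7 | yaw 7.0 pos [0.6596 0.0986 0.2999] j6 -0.05 t 38.1
```

Block A sits ~5.5 mm off along y; regrip and shift it.

```bash
python3 - <<'E'
from lug import *
go(.6604,.0926,.1316,7)
E
```

```text
jog dx,dy,dz,spin [-0.6   0.07 16.83] -0.0 rows 4.1 | yaw 7.0 pos [0.6596 0.0986 0.2999] j6 -0.05 t 38.1
```

Call:
jog_arm:
  moves:
    - {"dx":-0.6,"dy":0,"dz":3.5,"spin":0}
    - {"dx":-0.6,"dy":0,"dz":7,"spin":0}
    - {"dx":-0.6,"dy":0,"dz":10,"spin":0}
    - {"dx":-0.6,"dy":0,"dz":13,"spin":0}
    - {"dx":-0.6,"dy":0,"dz":15,"spin":0}
    - {"dx":-0.6,"dy":0,"dz":16.2,"spin":0}
    - {"dx":-0.6,"dy":0,"dz":16.6,"spin":0}
    - {"dx":-0.6,"dy":0,"dz":16.6,"spin":0}
    - {"dx":-0.6,"dy":0,"dz":16.6,"spin":0}

```text
clock: 38.88
tool_pos: [0.6619, 0.0927, 0.1376]
orientation: [0.663, 0.749, 0.001, 0.001]
force: [0.4, 0.9, 0.7]
width: 0.529
finger_force: 0.0
```

Call:
jog_arm:
  moves:
    - {"dx":0,"dy":0,"dz":0,"spin":0}
    - {"dx":0,"dy":0,"dz":0,"spin":0}
    - {"dx":0,"dy":0,"dz":0,"spin":0}
    - {"dx":0,"dy":0,"dz":0,"spin":0}
    - {"dx":0,"dy":0,"dz":0,"spin":0}
    - {"dx":0,"dy":0,"dz":0,"spin":0}
    - {"dx":0,"dy":0,"dz":-0.5,"spin":0}
    - {"dx":0,"dy":0,"dz":-0.8,"spin":0}
    - {"dx":0.3,"dy":0,"dz":-0.8,"spin":0}
    - {"dx":0.55,"dy":0,"dz":-0.8,"spin":0}
    - {"dx":0.55,"dy":0,"dz":-0.8,"spin":0}
    - {"dx":0.55,"dy":0,"dz":-0.8,"spin":0}
  hand: 255

```text
clock: 39.88
tool_pos: [0.6598, 0.0984, 0.1433]
orientation: [0.663, 0.749, -0.001, -0.001]
force: [-0.1, -0.2, -4.8]
width: 0.262
finger_force: 59.4
```

Call:
jog_arm:
  moves:
    - {"dx":0,"dy":0,"dz":0.2,"spin":0}
    - {"dx":0,"dy":0,"dz":0.4,"spin":0}
    - {"dx":0,"dy":0,"dz":0.5,"spin":0}
    - {"dx":0,"dy":0,"dz":0.6,"spin":0}
    - {"dx":0,"dy":0,"dz":0.7,"spin":0}
    - {"dx":0,"dy":0,"dz":0.8,"spin":0}
    - {"dx":0,"dy":0,"dz":0.85,"spin":0}
    - {"dx":0,"dy":0,"dz":0.85,"spin":0}
    - {"dx":0,"dy":0,"dz":0.85,"spin":0}

```text
clock: 40.63
tool_pos: [0.6604, 0.0981, 0.1389]
orientation: [0.663, 0.749, -0.0, -0.0]
force: [-8.1, -1.2, 8.8]
width: 0.266
finger_force: 61.3
```

Down; release, rise, check both.

Call:
jog_arm:
  moves:
    - {"dx":0,"dy":0,"dz":-0.1,"spin":0}
    - {"dx":0,"dy":0,"dz":-0.1,"spin":0}
    - {"dx":0,"dy":0,"dz":-0.1,"spin":0}
    - {"dx":0,"dy":0,"dz":-0.1,"spin":0}
    - {"dx":0,"dy":0,"dz":-2,"spin":0}
    - {"dx":0,"dy":0,"dz":-5,"spin":0}
    - {"dx":0,"dy":0,"dz":-9,"spin":0}
    - {"dx":0,"dy":0,"dz":-13,"spin":0}
    - {"dx":0,"dy":0,"dz":-17,"spin":0}
    - {"dx":0,"dy":0,"dz":-17,"spin":0}
    - {"dx":0,"dy":0,"dz":-17,"spin":0}
    - {"dx":0,"dy":0,"dz":-17,"spin":0}
  hand: 120

```text
clock: 41.63
tool_pos: [0.6605, 0.0981, 0.3057]
orientation: [0.663, 0.749, 0.0, 0.0]
force: [0.3, 0.0, -0.3]
width: 0.527
finger_force: 0.0
```

```bash
python3 - <<'E'
from lug import *
look("wedged_a",.03,[np.radians(7)])
go(.44,.0,.30,90)
E
```

```text
0.87 [313. 172.] [0.657 0.102 0.09 ] (array([0.6588, 0.0979]), np.float64(7.3290622577778946), np.float64(-0.9593481689153671))
0.63 [318. 223.] [0.671 0.04  0.09 ] (array([0.6688, 0.0286]), np.float64(8.093068857481219), np.float64(-0.8739738119758718))
jog dx,dy,dz,spin [ -7.07 -22.99   0.41] -83.0 rows 11.7 | yaw 7.0 pos [0.6597 0.0981 0.3033] j6 -0.05 t 41.7
```

Call:
jog_arm:
  moves:
    - {"dx":-7,"dy":-23,"dz":0,"spin":-31}
    - {"dx":-7,"dy":-23,"dz":0,"spin":-31}
    - {"dx":-7,"dy":-23,"dz":0,"spin":-31}
    - {"dx":-7,"dy":-23,"dz":0,"spin":-31}
    - {"dx":-7,"dy":-23,"dz":0,"spin":-31}
    - {"dx":-7,"dy":-23,"dz":0,"spin":-31}
    - {"dx":-7,"dy":-23,"dz":0,"spin":-31}
    - {"dx":-7,"dy":-23,"dz":0,"spin":-31}
    - {"dx":-7,"dy":-23,"dz":0,"spin":-31}
    - {"dx":-7,"dy":-23,"dz":0,"spin":-31}
    - {"dx":-7,"dy":-23,"dz":0,"spin":-31}
  hand: 0

```text
clock: 42.65
tool_pos: [0.4413, 0.0011, 0.3052]
orientation: [0.438, 0.899, -0.0, -0.001]
force: [0.2, -0.4, 0.1]
width: 1.0
finger_force: 0.0
```

```bash
python3 - <<'E'
from lug import *
look("loose_1",.0,np.radians([0,38,75]))
go(.44,.0,.30,90)
E
```

```text
0.74 [411. 207.] [0.569 0.04  0.06 ] (array([0.5692, 0.0851]), np.float64(98.0779089700721), np.float64(-0.37217530369250656))
0.68 [337. 171.] [0.462 0.018 0.06 ] (array([0.4655, 0.0144]), np.float64(38.0526967928582), np.float64(-0.970357320014368))
jog dx,dy,dz,spin [-0.01 -0.16  0.54] -52.0 rows 7.3 | yaw 38.0 pos [0.4412 0.001  0.3054] j6 -0.78 t 42.8
```

```bash
python3 - <<'E'
from lug import *
go(.4655,.0144,.098,38)
look("loose_1",.0,np.radians([38]),"top")
E
```

```text
jog dx,dy,dz,spin [-0.46  2.75 20.73] 0.0 rows 5.1 | yaw 38.0 pos [0.4412 0.001  0.3054] j6 -0.78 t 42.8
```

Call:
jog_arm:
  moves:
    - {"dx":-0.5,"dy":2.7,"dz":3,"spin":0}
    - {"dx":-0.5,"dy":2.7,"dz":6.5,"spin":0}
    - {"dx":-0.5,"dy":2.7,"dz":10,"spin":0}
    - {"dx":-0.5,"dy":2.7,"dz":13,"spin":0}
    - {"dx":-0.5,"dy":2.7,"dz":16,"spin":0}
    - {"dx":-0.5,"dy":2.7,"dz":18.5,"spin":0}
    - {"dx":-0.5,"dy":2.7,"dz":20,"spin":0}
    - {"dx":-0.5,"dy":2.7,"dz":20.6,"spin":0}
    - {"dx":-0.5,"dy":2.7,"dz":20.6,"spin":0}
    - {"dx":-0.5,"dy":2.7,"dz":20.6,"spin":0}

```text
clock: 43.68
tool_pos: [0.4656, 0.0134, 0.1004]
orientation: [0.439, 0.899, 0.0, 0.0]
force: [-0.3, -0.6, -0.4]
width: 1.002
finger_force: 0.0
```

Call:
jog_arm:
  moves:
    - {"dx":0,"dy":0,"dz":0,"spin":0}
    - {"dx":0,"dy":0,"dz":0,"spin":0}
    - {"dx":0,"dy":0,"dz":0,"spin":0}
    - {"dx":0,"dy":0,"dz":0,"spin":0}
    - {"dx":0,"dy":0,"dz":0,"spin":0}
    - {"dx":0,"dy":0,"dz":0,"spin":0}
    - {"dx":0,"dy":0,"dz":0,"spin":0}
    - {"dx":0,"dy":0,"dz":0,"spin":0}
  hand: 255

```text
clock: 44.35
tool_pos: [0.4659, 0.0136, 0.1005]
orientation: [0.439, 0.899, 0.001, 0.001]
force: [2.7, 3.3, 2.0]
width: 0.271
finger_force: 62.9
```

Call:
jog_arm:
  moves:
    - {"dx":0,"dy":0,"dz":-1,"spin":0}
    - {"dx":0,"dy":0,"dz":-3,"spin":0}
    - {"dx":0,"dy":0,"dz":-6,"spin":0}
    - {"dx":0,"dy":0,"dz":-9,"spin":0}
    - {"dx":0,"dy":0,"dz":-12,"spin":0}
    - {"dx":0,"dy":0,"dz":-14,"spin":0}
    - {"dx":0,"dy":0,"dz":-15,"spin":0}
    - {"dx":0,"dy":0,"dz":-15,"spin":0}
    - {"dx":0,"dy":0,"dz":-15,"spin":0}
    - {"dx":0,"dy":0,"dz":-15,"spin":0}

```text
clock: 45.18
tool_pos: [0.4634, 0.0134, 0.2467]
orientation: [0.439, 0.899, -0.001, -0.003]
force: [-0.1, 0.2, -6.3]
width: 0.267
finger_force: 61.9
```

```bash
python3 - <<'E'
from lug import *
go(.5942,-.0327,.25,97)
E
```

```text
jog dx,dy,dz,spin [-11.68   7.47  -0.4 ] -59.0 rows 8.3 | yaw 38.0 pos [0.4634 0.0134 0.2467] j6 -0.75 t 45.2
```

Call:
jog_arm:
  moves:
    - {"dx":-1.5,"dy":1,"dz":0,"spin":-6}
    - {"dx":-3,"dy":2,"dz":0,"spin":-12}
    - {"dx":-4.5,"dy":3,"dz":0,"spin":-18}
    - {"dx":-6,"dy":4,"dz":0,"spin":-24}
    - {"dx":-7.5,"dy":5,"dz":0,"spin":-30}
    - {"dx":-9,"dy":6,"dz":0,"spin":-36}
    - {"dx":-10.5,"dy":6.8,"dz":0,"spin":-42}
    - {"dx":-11.5,"dy":7.3,"dz":0,"spin":-48}
    - {"dx":-11.6,"dy":7.4,"dz":0,"spin":-54}
    - {"dx":-11.6,"dy":7.4,"dz":0,"spin":-59}
    - {"dx":-11.6,"dy":7.4,"dz":0,"spin":-59}
    - {"dx":-11.6,"dy":7.4,"dz":0,"spin":-59}

```text
clock: 46.18
tool_pos: [0.5936, -0.0324, 0.247]
orientation: [-0.06, 0.998, 0.0, -0.002]
force: [-1.0, 0.0, -6.4]
width: 0.266
finger_force: 61.4
```

Call:
jog_arm:
  moves:
    - {"dx":0,"dy":0,"dz":2,"spin":0}
    - {"dx":0,"dy":0,"dz":4,"spin":0}
    - {"dx":0,"dy":0,"dz":6,"spin":0}
    - {"dx":0,"dy":0,"dz":7.5,"spin":0}
    - {"dx":0,"dy":0,"dz":8.7,"spin":0}
    - {"dx":0,"dy":0,"dz":9.5,"spin":0}
    - {"dx":0,"dy":0,"dz":9.8,"spin":0}
    - {"dx":0,"dy":0,"dz":9.8,"spin":0}
    - {"dx":0,"dy":0,"dz":9.8,"spin":0}
    - {"dx":0,"dy":0,"dz":9.8,"spin":0}

```text
clock: 47.02
tool_pos: [0.5956, -0.0327, 0.1533]
orientation: [-0.061, 0.998, -0.0, 0.001]
force: [0.4, -0.2, -6.3]
width: 0.269
finger_force: 61.4
```

```bash
python3 - <<'E'
from lug import *
go(.5942,-.0327,.1305,97); print(state()["force"])
E
```

```text
jog dx,dy,dz,spin [0.14 0.01 2.28] -0.0 rows 0.6 | yaw 97.0 pos [ 0.5956 -0.0327  0.1533] j6 -1.84 t 47.0
[ 0.41106589 -0.15022612 -6.25316793]
```

Call:
jog_arm:
  moves:
    - {"dx":0.1,"dy":0,"dz":0.6,"spin":0}
    - {"dx":0.1,"dy":0,"dz":1.2,"spin":0}
    - {"dx":0.1,"dy":0,"dz":1.5,"spin":0}
    - {"dx":0.1,"dy":0,"dz":1.7,"spin":0}
    - {"dx":0.1,"dy":0,"dz":1.85,"spin":0}
    - {"dx":0.1,"dy":0,"dz":2.0,"spin":0}
    - {"dx":0.1,"dy":0,"dz":2.1,"spin":0}
    - {"dx":0.1,"dy":0,"dz":2.2,"spin":0}
    - {"dx":0.1,"dy":0,"dz":2.2,"spin":0}
    - {"dx":0.1,"dy":0,"dz":2.2,"spin":0}

```text
clock: 47.85
tool_pos: [0.5939, -0.0326, 0.1304]
orientation: [-0.061, 0.998, -0.0, 0.0]
force: [-2.4, 0.2, -2.3]
width: 0.271
finger_force: 61.9
```

Call:
jog_arm:
  moves:
    - {"dx":0,"dy":0,"dz":0.1,"spin":0}
    - {"dx":0,"dy":0,"dz":0.15,"spin":0}
    - {"dx":0,"dy":0,"dz":0.15,"spin":0}
    - {"dx":0,"dy":0,"dz":0.15,"spin":0}

```text
clock: 48.18
tool_pos: [0.5941, -0.0325, 0.1303]
orientation: [-0.061, 0.998, 0.0, 0.0]
force: [-5.3, 2.6, 4.7]
width: 0.273
finger_force: 63.2
```

Call:
jog_arm:
  moves:
    - {"dx":0,"dy":0,"dz":0,"spin":0}
    - {"dx":0,"dy":0,"dz":0,"spin":0}
    - {"dx":0,"dy":0,"dz":0,"spin":0}
    - {"dx":0,"dy":0,"dz":0,"spin":0}
    - {"dx":0,"dy":0,"dz":-2,"spin":0}
    - {"dx":0,"dy":0,"dz":-5,"spin":0}
    - {"dx":0,"dy":0,"dz":-9,"spin":0}
    - {"dx":0,"dy":0,"dz":-13,"spin":0}
    - {"dx":0,"dy":0,"dz":-17,"spin":0}
    - {"dx":0,"dy":0,"dz":-20,"spin":0}
    - {"dx":0,"dy":0,"dz":-20,"spin":0}
    - {"dx":0,"dy":0,"dz":-20,"spin":0}
  hand: 120

```text
clock: 49.18
tool_pos: [0.5949, -0.0329, 0.3317]
orientation: [-0.061, 0.998, -0.001, 0.003]
force: [0.0, -0.4, -0.3]
width: 0.528
finger_force: 0.0
```

```bash
python3 - <<'E'
from lug import *
im=look("loose_1",.03,np.radians([7,97])); save(im,'end.png')
snapshot("top"); t=camof("top")
for n in("wedged_a","gauge","mixing_cup"):
  for o in outline_of("top",n): print(n,round(o["p"],2),np.round(o["position"]),world(t,[o["position"]],.06).round(3),o["pixels"].sum())
snapshot("scene"); c=camof("scene")
for n in("wedged_a","gauge"):
  for o in outline_of("scene",n): print(n,round(o["p"],2),np.round(o["position"]),world(c,[o["position"]],.08).round(3),cv2.boundingRect(mrect(o["pixels"]).astype(np.int32)))
print(pix(c,[[.667,-.233,.003],[.667,-.233,.193]]))
E
```

```text
0.6 [313. 166.] [ 0.589 -0.036  0.09 ] (array([ 0.5929, -0.0326]), np.float64(97.61012363363938), np.float64(-0.9552109963810219))
wedged_a 0.91 [328. 159.] [[0.681 0.041 0.06 ]] 446
wedged_a 0.71 [310. 166.] [[0.659 0.096 0.06 ]] 620
wedged_a 0.23 [216. 217.] [[0.491 0.377 0.06 ]] 246
gauge 0.93 [418. 164.] [[ 0.675 -0.24   0.06 ]] 572
mixing_cup 0.9 [270. 160.] [[0.673 0.222 0.06 ]] 506
mixing_cup 0.67 [310. 165.] [[0.662 0.095 0.06 ]] 592
wedged_a 0.88 [355. 220.] [[0.678 0.031 0.08 ]] (334, 201, 38, 44)
wedged_a 0.67 [371. 208.] [[0.673 0.099 0.08 ]] (353, 189, 34, 41)
wedged_a 0.2 [434. 134.] [[0.567 0.497 0.08 ]] (422, 119, 24, 33)
gauge 0.71 [211. 319.] [[ 0.686 -0.418  0.08 ]] (195, 304, 29, 33)
gauge 0.63 [274. 264.] [[ 0.654 -0.222  0.08 ]] (257, 237, 31, 61)
[[275.65357592 287.28349596]
 [268.8999131  240.55422554]]
```

```bash
python3 -c "
from cell import *
print(hand_in())"
```

```text
the job is handed in; nothing more can be done
None
```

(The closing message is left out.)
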